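Clamp a cast housing in the hand-cranked assembly fixture

TASK

Set the bare metal housing upright in the channel of the green assembly fixture, between the two blue jaws, then wind the crank clockwise at a slow, even speed, on through the heavy spot that comes once in every turn without letting the handle spring back or race ahead, until the housing is held firmly between both jaws. Stop as soon as you feel it clamped, because forcing the crank dents the casting, and let go of everything. Leave the other parts and tools on the bench alone.

Things in the scene. Friction and masses are not known exactly. Their poses are not given: they have to be found in the camera images.
- housing_mid (a point): Centre (30 mm over its underside) of the loose bare-aluminium pump housing: a block 60 mm long (x) x 40 mm wide (y) x 44 mm high, with a hub 36 mm across and 16 mm high on top; about 0.45 kg. It stands on the bench to the left. Pick it across its 40 mm width.
- nest (a point): Where the housing goes, its length along x: middle of the fixture's channel floor, 20 mm above the bench. x runs along the channel to the far jaw, y across, z up. Channel 45 mm wide between rails 10 mm high. At first the moving jaw's face is 50 to 60 mm away on the -x side, the far jaw's face 45 to 61 mm on the +x side (set anew each time, not measured). Jaws rise 50 to 64 mm above the floor.
- crank_axis (a point): Point on the vertical axis of the crank, 175 mm above the bench, level with the knob's middle; 150 mm from the nest point on its -x side, axes as the nest's. Under it a grey gearbox 90 mm square, top 110 mm above the bench; crank arm and hub up to 148 mm.
- knob_mid (a point): Centre of the crank's upright black knob, 26 mm in diameter, 55 mm high (148 to 203 mm above the bench), 70 mm from the crank axis. The knob spins freely on its pin, so the grip need not turn as it goes round. It starts on the side away from the jaws.
- crank (a joint): Crank angle, rad, growing clockwise seen from above; at 0 the knob is straight away from the jaws. Starts at -0.9 to 0.9, no limit. Friction takes 5 to 7 N at the knob. A sprung cam adds up to 4 N at 1.4 to 2.2 (and every 2 pi on), then pushes it onward as much up to 3.0. Keep below 2.5 rad/s at all times: a mean of 0.7 to 1 is good.
- jaw: Blue moving jaw with sprung aluminium pad; origin at bench height under the pad's face. Cranking moves it 4.8 mm per rad to the far jaw. It pushes the housing along (little force) until that meets the far jaw, at crank 8.3 to 12. Then each 0.1 rad clamps some 12 N more. Let go, the crank holds by friction; on the heavy spot it may settle back a little.
- housing: The same housing; origin at the centre of its underside. Clamped with 30 to 70 N it is well held, above 110 N it dents. Each 10 N of clamping is felt as about 0.8 N more tangential force at the knob, so 2 to 5 N more than the same place in the turn took one turn earlier means a good clamp.
- cover: Bystander: round blue cover, 80 mm across, 40 mm high; origin at the centre of its underside.
- hammer: Bystander: hammer with a yellow handle, lying on the bench.
- wood_block: Bystander: wooden block 110 x 55 x 45 mm.
- bush: Bystander: brass bush 44 mm across, 30 mm high.
- bolt_a: Bystander: loose steel bolt about 63 mm long.
- bolt_b: Bystander: loose steel bolt about 63 mm long.
- screwdriver: Bystander: screwdriver with a red handle.
Not all that is in view belongs to the job. Of the things shaped like the housing, the aluminium one is meant.

How it is judged:
By the outcome, as a careful person would: the job done as asked, in the order asked, and still so for the second after the job is handed in, with the robot touching nothing.
It also fails if it takes over 72 s, if anything falls off the work surface, if the arm or the gripper's body presses on something with over 40 N, if the wrist force passes 120 N, or if a joint passes its speed limit or range.

ROBOT

A 7-joint arm with a two-finger parallel gripper is mounted at the origin on the work surface. World frame = base frame: x ahead of the robot, y to its left, z up, the work surface at z = 0. Lengths are in m, angles in rad, forces in N, time in s.
With the tool pointing down it reaches from about 0.4 to 0.85 m from the base axis. Payload 4.5 kg.
Tool frame: the origin (TCP) lies on the centre line of the jaws, within the pads' length; the fingertips stand ahead of it and the grasp point (between the pads) lies 3 mm ahead of it (r.finger_overhang is the z of the fingertips in the tool frame, in m); z points along the fingers, y is the direction in which the jaws open and shut (so a half turn about z gives the same grasp; the last joint's range is limited). The gripper opens to 88 mm and grips with 3 to 60 N. Pads are 18 mm wide; open, the fingers measure 123 mm over their backs; the gripper's body (75 mm by 187 mm) begins 45 mm behind the grasp point.
Start: joints at [0.034, 0.689, -0.195, 1.565, 0.157, 0.902, -0.215], TCP at [0.625, 0, 0.234] pointing down, gripper open.
Joint ranges: [-3.01, 3.01], [-0.46, 2.08], [-1.47, 1.51], [0.13, 2.56], [-1, 4.14], [0.04, 2.09], [-2.66, 2.66]. Speed limits (rad/s): [2.57, 2.57, 3.14, 3.14, 3.14, 3.14, 3.14].

INTERFACE

Orientations are given as a unit quaternion [x, y, z, w].
In Python, from plant import get_state, snapshot, camera_model, workorder, boxes_of, mark_of, r gives the robot as it stands.
- The arm moves only by the tool jog_arm, never from a script. Its argument "rows" is a list of rows, each a list of 2 entries, a list of its own where there are three numbers: the shift along the tool's x, y, z normalised to -1 to 1, where 1 is 75 cm, then the turn about the tool's z normalised to -1 to 1, where 1 is 2 rad. A call has 1 to 20 rows; each row is the pose to reach, as a shift and turn from the pose commanded when the call began, along the tool's axes at that moment; what a row does not reach only later rows make up. A row lasts 1/12 s, in which the tool goes at most 41.7 mm and 7.16 degrees, less where a joint would pass 70% of its speed; a pose out of reach is approached as far as the arm can. A call with a number of a shift or a turn outside -1 to 1 is refused whole. A call with a gripper value outside its range is refused whole. "gripper" is the finger opening in mm, from 0 to 88.1, set as the call begins (left out, the last holds). The fingers move at their own pace and stop on an object; "newtons" is the grip in N (left out, the last holds). Time passes only in rows, so rows that repeat a pose let the fingers close. It gives the time, the measured TCP pose, the force and the opening at its end, in the units of the state.
- get_state(): the state, without advancing time (a new reading comes with each control period).
- snapshot(name): name is "scene" or "side" or "wrist"; returns the picture (420x560x3 uint8, red, green, blue); there is no depth.
- camera_model(name): a dict with "mtx" (3x3 intrinsics, pixels), "extrinsics" (4x4, takes a point from camera to world coordinates); the wrist camera has in their place "T_tool_cam" (4x4, takes a point from camera to tool coordinates, whose origin is the TCP and whose axes are the flange's). Camera axes: x right, y up, looking along -z (the intrinsics and any distortion apply to the point x, -y, -z); pixel columns grow to the right and rows downward; lengths in m; the calibration is good to about 2 mm. A picture is of the moment at which its call begins: read the wrist's pose just before it. camera_model takes no time and is no camera call.
- workorder.finish_job(): hands the job in, once; it reports no verdict.
Trained networks look in the newest picture that a camera, given by its name, has taken for a name from the list of things; names that differ only in an ending like _2 or _b are one class to them, and where a whole thing is asked for, a point or a joint stands for the part that bears it (a point fixed in the world has none). Each returns a list of dicts, best first, with "p" (0 to 1); they miss things now and then, are a little off and sometimes report something else, mostly with a low value. They report only what shows in the picture. A call takes as long as a camera call. They do not tell look-alikes from the thing itself.
- boxes_of(thing, camera): "rect" ([left, top, right, bottom] in pixels, round what is visible of it).
- mark_of(thing, camera): "pixel" ([row, column] in pixels: a listed point, or the origin of a listed thing).
The state is a dict: "clock": time; "q": joint angles; "qd": joint speeds; "joint_torque": joint torques, N m; "tool_pos": TCP position; "eef_rot": TCP orientation; "contact_force": force on the tool from outside, world axes, zero at the start; "moment": the same for the moment, N m; "opening": opening from 0.0 (shut) to 1.0 (fully open).
Only numpy, scipy, OpenCV 4.12 (cv2) and the standard library are available. Lean on these libraries where they do the work, as an engineer would, in place of code of your own. Each camera call takes 0.05 s, during which the arm holds its last target.

## Working session

There is one attempt and no reset: what is moved stays moved. The work goes in short steps, Python scripts to look and compute and a tool call to move; the robot and the scene stay as the last step left them, time stands still between calls to the robot, and variables do not carry over. Pictures are saved under pics/ and viewed, and the job is handed in when it is done.

Besides the shell and the picture viewer there is one more tool, called as a command line: name --argument value ..., lists and objects as JSON in quotes. jog_arm: Moves the arm, as the interface text tells. Scaled input: -1 to 1 covers 75 cm each way for a shift and 2 rad each way for a turn. Its arguments: {"type":"object","properties":{"rows":{"type":"array"},"gripper":{"type":"number"},"newtons":{"type":"number"}},"required":["rows"]}

```bash
ls; mkdir -p pics
cat > h.py <<'E'
import numpy as np, cv2
from plant import get_state, snapshot, camera_model, workorder, boxes_of, mark_of, r
def save(n,f):
    im=snapshot(n); cv2.imwrite('pics/'+f,im[:,:,::-1]); return im
def ray(cam,px):  # px row,col
    m=camera_model(cam); K=np.array(m['mtx']); 
    d=m.get('dist',None)
    u,v=px[1],px[0]
    p=np.linalg.inv(K)@[u,v,1]
    dc=np.array([p[0],-p[1],-p[2]])
    if 'extrinsics' in m: T=np.array(m['extrinsics'])
    else:
        from scipy.spatial.transform import Rotation as R
        s=get_state(); Tt=np.eye(4); Tt[:3,:3]=R.from_quat(s['eef_rot']).as_matrix(); Tt[:3,3]=s['tool_pos']
        T=Tt@np.array(m['T_tool_cam'])
    return T[:3,3],T[:3,:3]@dc
def atz(cam,px,z):
    o,d=ray(cam,px); return o+d*(z-o[2])/d[2]
def proj(cam,X):
    m=camera_model(cam); T=np.linalg.inv(np.array(m['extrinsics'])); c=T[:3,:3]@X+T[:3,3]
    p=np.array(m['mtx'])@[c[0],-c[1],-c[2]]; return p[1]/p[2],p[0]/p[2]
E
python3 - <<'E'
from h import *
for c in ['scene','side','wrist']:
    save(c,c+'0.png'); print(c,camera_model(c))
print(get_state(), r.finger_overhang)
for c in ['scene','side','wrist']:
    for t in ['housing_mid','nest','crank_axis','knob_mid']:
        print(c,t,[(np.round(d['pixel'],1),round(d['p'],2)) for d in mark_of(t,c)])
E
```

```text
pics
scene {'mtx': array([[490.97072879,   0.        , 276.24997017],
       [  0.        , 490.97072879, 215.91792853],
       [  0.        ,   0.        ,   1.        ]]), 'extrinsics': array([[ 0.8868373 , -0.26865275,  0.37595918,  0.97113245],
       [ 0.46163833,  0.47947119, -0.7463226 , -0.88849883],
       [ 0.02024002,  0.83542389,  0.54923334,  0.79636941],
       [ 0.        ,  0.        ,  0.        ,  1.        ]])}
side {'mtx': array([[491.45982728,   0.        , 277.63028895],
       [  0.        , 491.45982728, 203.60286868],
       [  0.        ,   0.        ,   1.        ]]), 'extrinsics': array([[ 0.80953436,  0.41172889, -0.41848948, -0.10485821],
       [-0.58703573,  0.55973337, -0.58488256, -0.82575653],
       [-0.00657052,  0.71915081,  0.69482296,  1.15009831],
       [ 0.        ,  0.        ,  0.        ,  1.        ]])}
wrist {'mtx': array([[362.40260778,   0.        , 282.47524922],
       [  0.        , 362.40260778, 209.62445982],
       [  0.        ,   0.        ,   1.        ]]), 'T_tool_cam': array([[ 3.10859081e-04,  9.66597059e-01,  2.56300660e-
[... 1085 characters left out ...]
y([205.3, 285.1]), 0.64), (array([175. , 286.5]), 0.55), (array([188.6, 307.6]), 0.54)]
scene nest [(array([272.5, 302.1]), 0.58), (array([185.5, 356.5]), 0.54)]
scene crank_axis [(array([247.9, 253.4]), 0.87)]
scene knob_mid [(array([268.9, 233.3]), 0.84), (array([416.8, 203.3]), 0.53)]
side housing_mid [(array([160.5, 232. ]), 0.86), (array([180.3, 218.5]), 0.8), (array([187.2, 180.6]), 0.78), (array([199.4, 224.9]), 0.74), (array([183.1, 252.6]), 0.55)]
side nest [(array([229.6, 314.3]), 0.71)]
side crank_axis [(array([224.5, 341.5]), 0.86), (array([179.3, 216.5]), 0.16)]
side knob_mid []
wrist housing_mid []
wrist nest [(array([210.9, 267. ]), 0.66)]
wrist crank_axis []
wrist knob_mid []
```

View pics/scene0.png

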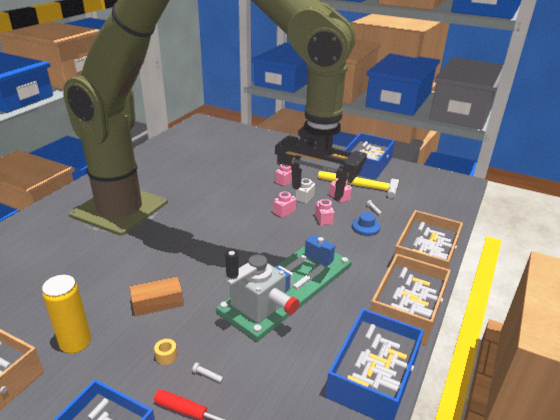

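View pics/side0.png

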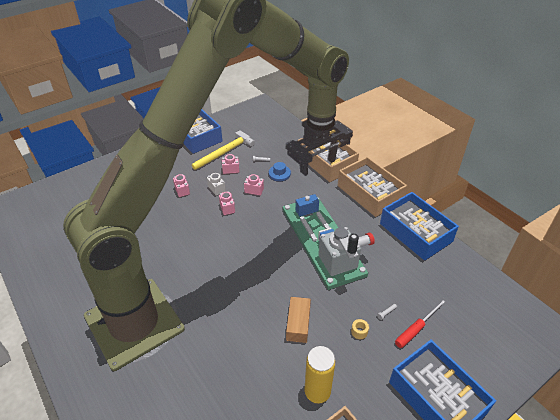

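View pics/wrist0.png

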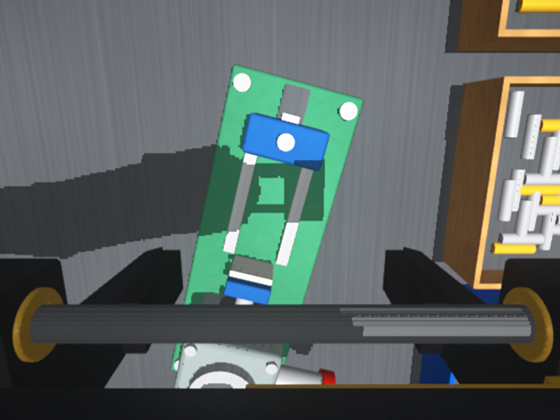

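Five things could pass for the housing in the scene picture. The look-alikes, at (row, col), are pink at (175,286), (205,285), (191,341) and (212,326). The bare grey one is at (189,308), or (180,218) in the side picture. I choose the grey one and check it in a crop.

Run:
```python
from h import *
a=cv2.imread('pics/scene0.png')[150:235,260:370]; b=cv2.imread('pics/side0.png')[145:220,160:270]
cv2.imwrite('pics/crop1.png',np.hstack([cv2.resize(a,(400,309),interpolation=cv2.INTER_CUBIC),cv2.resize(b,(400,309),interpolation=cv2.INTER_CUBIC)]))
def tri(p1,p2):
    o1,d1=ray('scene',p1);o2,d2=ray('side',p2)
    d1=d1/np.linalg.norm(d1);d2=d2/np.linalg.norm(d2)
    A=np.stack([d1,-d2],1);s=np.linalg.lstsq(A,o2-o1,rcond=None)[0]
    a=o1+d1*s[0];b=o2+d2*s[1];return (a+b)/2,np.linalg.norm(a-b)
print('H',tri((188.6,307.6),(180.3,218.5)), atz('scene',(188.6,307.6),.03), atz('side',(180.3,218.5),.03))
print('nest',tri((272.5,302.1),(229.6,314.3)),atz('scene',(272.5,302.1),.02),atz('side',(229.6,314.3),.02),atz('wrist',(210.9,267),.02))
print('axis',tri((247.9,253.4),(224.5,341.5)),atz('scene',(247.9,253.4),.175),atz('side',(224.5,341.5),.175))
print('knob',atz('scene',(268.9,233.3),.175),atz('side',(244,353),.175))
# fixture direction from wrist
print(atz('wrist',(143,286),.084))
# screws of base plate
for p in [(82,242),(111,348)]: print(atz('wrist',p,.02))
```

```text
H (array([0.46755786, 0.32046529, 0.04097024]), np.float64(0.0001174459039403297)) [0.4602579  0.33791515 0.03      ] [0.47325946 0.33188376 0.03      ]
nest (array([ 0.60825282, -0.02562778,  0.01198257]), np.float64(0.010935182524546571)) [ 0.6117616  -0.02668544  0.02      ] [ 0.59955123 -0.03757765  0.02      ] [ 0.60918122 -0.03314795  0.02      ]
axis (array([ 0.56642951, -0.18384137,  0.18482819]), np.float64(0.004215662108073015)) [ 0.56030931 -0.17565035  0.175     ] [ 0.57477035 -0.1748567   0.175     ]
knob [ 0.55968661 -0.25449132  0.175     ] [ 0.55231078 -0.24601871  0.175     ]
[0.62808184 0.04162986 0.084     ]
[0.5867221  0.09395835 0.02      ]
[0.68892978 0.06734883 0.02      ]
```

View pics/crop1.png

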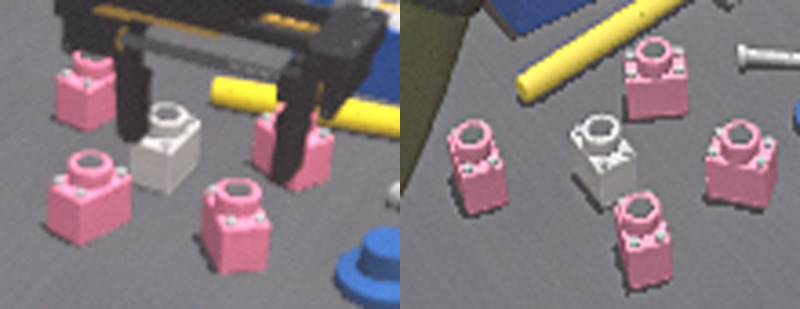

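The crop shows one bare grey housing among four pink look-alikes. I'll move the wrist camera over it.

jog_arm --rows '[[[0.4,-0.21,0],0],[[0.4,-0.21,0],0],[[0.4,-0.21,0],0],[[0.4,-0.21,0],0],[[0.4,-0.21,0],0],[[0.4,-0.21,0],0],[[0.4,-0.21,0],0],[[0.4,-0.21,0],0],[[0.4,-0.21,0],0],[[0.4,-0.21,0],0],[[0.4,-0.21,0],0],[[0.4,-0.21,0],0]]'

```text
clock: 1.75
tool_pos: [0.4687, 0.2979, 0.234]
eef_rot: [0.708, 0.706, -0.0, 0.001]
contact_force: [-0.5, -0.5, -0.7]
opening: 0.995
```

Run:
```python
from h import *
save('wrist','w1.png')
for d in mark_of('housing_mid','wrist'): print(d, atz('wrist',d['pixel'],.03))
save('scene','s1.png'); save('side','d1.png')
for c in ['scene','side']:
    for t in ['nest','crank_axis','knob_mid','crank','jaw']:
        print(c,t,[(np.round(d['pixel'],1),round(d['p'],2)) for d in mark_of(t,c)])
s=get_state();print(s['tool_pos'],s['eef_rot'],s['clock'])
a=cv2.imread('pics/s1.png')[215:335,205:365]; b=cv2.imread('pics/d1.png')[190:295,275:385]
cv2.imwrite('pics/crop2.png',np.vstack([cv2.resize(a,(400,300),interpolation=cv2.INTER_CUBIC),cv2.resize(b,(400,300),interpolation=cv2.INTER_CUBIC)]))
```

```text
{'pixel': [229.4, 368.6], 'p': 0.86} [0.55753913 0.24711977 0.03      ]
{'pixel': [77.4, 158.7], 'p': 0.79} [0.35532678 0.39516358 0.03      ]
{'pixel': [85.7, 373.3], 'p': 0.77} [0.5538061  0.38725423 0.03      ]
{'pixel': [246.9, 252.9], 'p': 0.57} [0.43814479 0.22846617 0.03      ]
{'pixel': [145.6, 270.9], 'p': 0.56} [0.45809218 0.33262248 0.03      ]
scene nest [(array([272. , 301.7]), 0.56)]
scene crank_axis [(array([264. , 231.6]), 0.72), (array([246.6, 257.4]), 0.57)]
scene knob_mid [(array([265.5, 231.6]), 0.89)]Traceback (most recent call last):
  File "<stdin>", line 7, in <module>
ValueError: it knows: bolt, bush, cover, crank_axis, hammer, housing, housing_mid, jaw, knob_mid, nest, screwdriver, wood_block
```

View pics/w1.png

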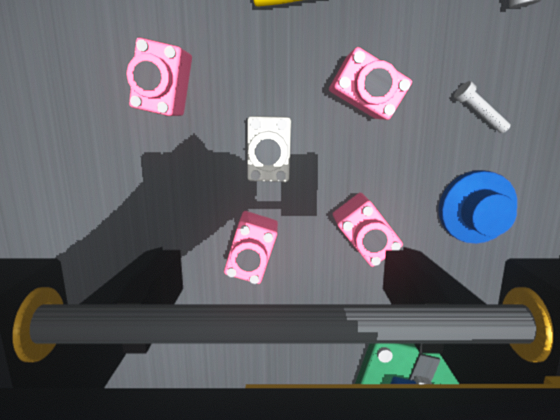

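The wrist picture shows the bare housing at (row 145, col 270), its length along image-vertical (world y), with pink ones at (77,158), (86,373), (247,253) and (229,369). I'll measure its outline and also get the fixture pose.

Run:
```python
from h import *
im=cv2.imread('pics/w1.png')
c=im[105:195,225:315]
cv2.imwrite('pics/c3.png',cv2.resize(c,(720,720),interpolation=cv2.INTER_NEAREST))
save('side','d1.png')
for c in ['side']:
    for t in ['nest','crank_axis','knob_mid','jaw']:
        print(c,t,[(np.round(d['pixel'],1),round(d['p'],2)) for d in mark_of(t,c)])
a=cv2.imread('pics/s1.png')[215:335,205:365]; b=cv2.imread('pics/d1.png')[190:295,275:385]
cv2.imwrite('pics/crop2.png',np.vstack([cv2.resize(a,(400,300),interpolation=cv2.INTER_CUBIC),cv2.resize(b,(314,300),interpolation=cv2.INTER_CUBIC)[:,:].copy() if 0 else cv2.resize(b,(400,300),interpolation=cv2.INTER_CUBIC)]))
```

```text
side nest [(array([225.9, 313. ]), 0.73), (array([333.2, 358.6]), 0.46)]
side crank_axis [(array([222. , 343.4]), 0.62)]
side knob_mid [(array([246. , 349.9]), 0.67)]
side jaw [(array([247.5, 321.5]), 0.55)]
```

View pics/c3.png

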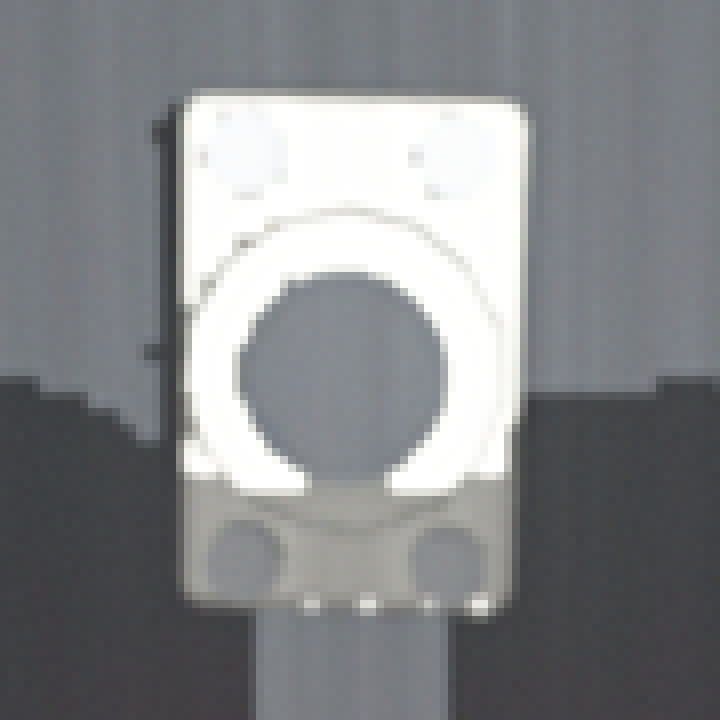

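View pics/crop2.png

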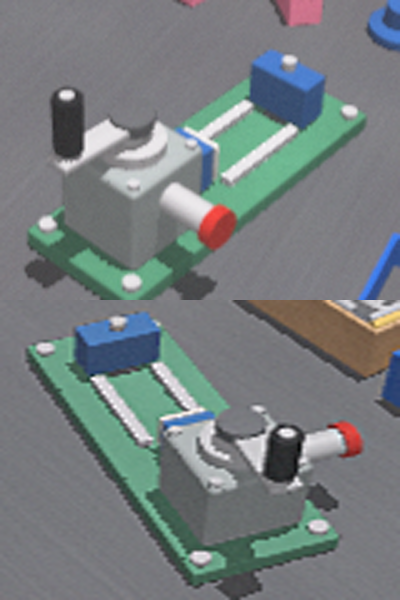

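Run:
```python
from h import *
for x,y in [(180,90),(532,96),(518,608),(180,606)]:
    print(atz('wrist',(105+y/8-.5,225+x/8-.5),.044))
print('hub hole',atz('wrist',(105+375/8-.5,225+343/8-.5),.06))
s=get_state();print(s['tool_pos'],s['eef_rot'])
```

```text
[0.43547276 0.36297421 0.044     ]
[0.47552269 0.36232553 0.044     ]
[0.4742307  0.30328405 0.044     ]
[0.43400057 0.30352202 0.044     ]
hub hole [0.4543214  0.33240826 0.06      ]
[0.46754511 0.30000557 0.23403499] [7.07103137e-01 7.07110424e-01 3.69095372e-05 1.91131798e-05]
```

jog_arm --rows '[[[0.044,-0.017,0.02],0.01],[[0.044,-0.017,0.05],0.01],[[0.044,-0.017,0.1],0.01],[[0.044,-0.017,0.15],0.01],[[0.044,-0.017,0.19],0.01],[[0.044,-0.017,0.22],0.01],[[0.044,-0.017,0.245],0.01],[[0.044,-0.017,0.2627],0.01],[[0.044,-0.017,0.2627],0.01],[[0.044,-0.017,0.2627],0.01]]'

```text
clock: 3.18
tool_pos: [0.4545, 0.3329, 0.0366]
eef_rot: [0.714, 0.7, -0.001, -0.0]
contact_force: [-0.2, -0.2, 0.3]
opening: 0.998
```

jog_arm --rows '[[[0,0,0],0],[[0,0,0],0],[[0,0,0],0],[[0,0,0],0],[[0,0,0],0],[[0,0,0],0],[[0,0,0],0],[[0,0,0],0]]' --gripper 30 --newtons 30

```text
clock: 3.85
tool_pos: [0.4556, 0.3331, 0.0372]
eef_rot: [0.714, 0.7, 0.001, 0.0]
contact_force: [1.1, -0.1, 0.5]
opening: 0.438
```

jog_arm --rows '[[[0,0,-0.05],0],[[0,0,-0.1],0],[[0,0,-0.15],0],[[0,0,-0.2],0],[[0,0,-0.24],0],[[0,0,-0.24],0]]'

```text
clock: 4.35
tool_pos: [0.4571, 0.335, 0.2223]
eef_rot: [0.714, 0.7, 0.005, 0.0]
contact_force: [0.8, 0.7, -5.7]
opening: 0.439
```

Run:
```python
from h import *
im=cv2.imread('pics/wrist0.png')[60:320,160:380]
cv2.imwrite('pics/c4.png',cv2.resize(im,None,fx=2.3,fy=2.3,interpolation=cv2.INTER_NEAREST))
save('wrist','w2.png')
s=get_state();print(s['tool_pos'],s['opening'],s['contact_force'])
```

```text
[0.45584316 0.33395229 0.21922912] 0.44096980804935854 [-0.38543793  0.14350383 -5.25522172]
```

View pics/c4.png

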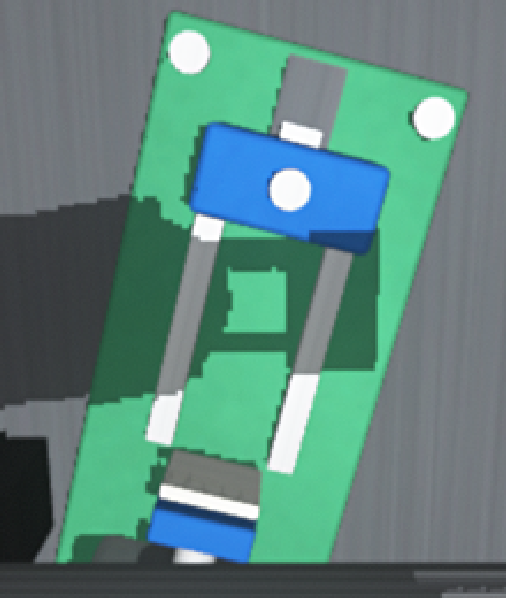

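View pics/w2.png

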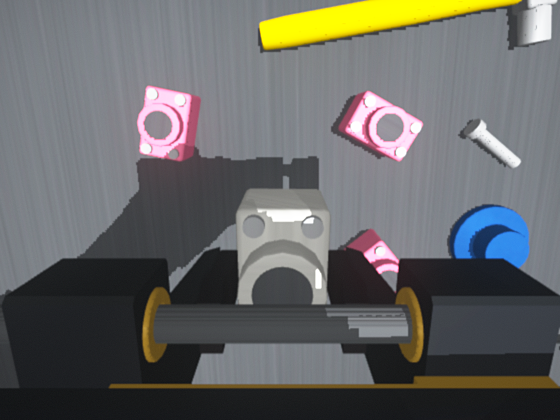

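```bash
cat >> h.py <<'E'
from scipy.spatial.transform import Rotation as R
def atzp(px,z,pos,q):
    m=camera_model('wrist'); Tt=np.eye(4); Tt[:3,:3]=R.from_quat(q).as_matrix(); Tt[:3,3]=pos
    T=Tt@np.array(m['T_tool_cam']); p=np.linalg.inv(m['mtx'])@[px[1],px[0],1]
    d=T[:3,:3]@[p[0],-p[1],-p[2]]; return T[:3,3]+d*(z-T[2,3])/d[2]
E
python3 - <<'E'
from h import *
P=[.62453,0,.23342];q=[7.07092307e-01,7.07120933e-01,-5.07937057e-04,-4.44529191e-04]
f=lambda x,y,z:atzp((60+y/2.3-.3,160+x/2.3-.3),z,P,q)
L=[f(217,241,.03),f(172,443,.03)];Rr=[f(327,250,.03),f(268,470,.03)]
Lo=[f(193,218,.03),f(147,438,.03)];Ro=[f(352,255,.03),f(295,473,.03)]
for n,a in [('L',L),('R',Rr),('Lo',Lo),('Ro',Ro)]:
    d=a[0]-a[1]; print(n,a[0][:2],a[1][:2],'ang',np.arctan2(d[0],d[1]))
e=[f(167,14,.02),f(60,560,.02)];d=e[0]-e[1];print('plate left',np.arctan2(d[0],d[1]),e)
e=[f(467,93,.02),f(330,560,.02)];d=e[0]-e[1];print('plate right',np.arctan2(d[0],d[1]),e)
e=[f(167,14,.02),f(467,93,.02)];d=e[1]-e[0];print('plate end',-np.arctan2(d[1],d[0]))
e=[f(207,122,.084),f(388,168,.084),f(372,253,.084),f(190,208,.084)];print('far jaw top z.084',e)
e=[f(207,122,.070),f(388,168,.070),f(372,253,.070),f(190,208,.070)];print('far jaw top z.070',e)
for z in (.07,.084): print('mov jaw pad edge top',f(162,487,z),f(259,517,z), 'mid pad edge',f(173,452,.02),f(262,478,.02))
E
```

```text
L [0.59667808 0.01670614] [ 0.57444701 -0.07509057] ang 0.23760262096672172
R [0.6435359 0.0128776] [ 0.61795082 -0.08827321] ang 0.24774375945260188
Lo [0.58673031 0.02643441] [ 0.56320359 -0.07267621] ang 0.23306467781862966
Ro [0.65424921 0.01073578] [ 0.63031708 -0.08974954] ang 0.2338096386164842
plate left 0.23977466204323944 [array([0.5772826 , 0.10829946, 0.02      ]), array([ 0.51665458, -0.1396903 ,  0.02      ])]
plate right 0.24414823308354533 [array([0.70172271, 0.07740117, 0.02      ]), array([ 0.64765466, -0.13963687,  0.02      ])]
plate end 0.24337659720228752
far jaw top z.084 [array([0.59826327, 0.06551627, 0.084     ]), array([0.66173949, 0.04986615, 0.084     ]), array([0.65693801, 0.01973132, 0.084     ]), array([0.59151739, 0.03585497, 0.084     ])]
far jaw top z.070 [array([0.59703871, 0.06554335, 0.07      ]), array([0.6634759 , 0.04916321, 0.07      ]), array([0.65845044, 0.01762269, 0.07      ]), array([0.58997815, 0.03449845, 0.07      ])]
mov jaw pad edge top [ 0.57537386 -0.07846522  0.07      ] [ 0.61489478 -0.09185885  0.07      ] mid pad edge [ 0.57334999 -0.08354193  0.02      ] [ 0.61491716 -0.09666894  0.02      ]
mov jaw pad edge top [ 0.57756398 -0.07207415  0.084     ] [ 0.61532354 -0.08487085  0.084     ] mid pad edge [ 0.57334999 -0.08354193  0.02      ] [ 0.61491716 -0.09666894  0.02      ]
```

```bash
cat >> h.py <<'E'
def rel(x,y,z,a=None):
    s=get_state(); M=R.from_quat(s['eef_rot']).as_matrix()
    cur=np.arctan2(M[0,0],M[1,0])
    d=M.T@(np.array([x,y,z])-s['tool_pos'])
    print('cur',s['tool_pos'],'a',cur,'shift/.75',np.round(d/.75,4),'turn/2',None if a is None else round((a-cur)/2,4))
E
python3 - <<'E'
from h import *
rel(.6093,-.0285,.222,.241)
E
```

```text
cur [0.45584316 0.33395229 0.21922912] a 0.020176910840754674 shift/.75 [-0.479   0.2143 -0.0045] turn/2 0.1104
```

jog_arm --rows '[[[-0.02,0.009,0],0.01],[[-0.06,0.027,0],0.02],[[-0.11,0.049,0],0.03],[[-0.16,0.072,0],0.04],[[-0.21,0.094,0],0.05],[[-0.26,0.116,0],0.06],[[-0.31,0.139,0],0.07],[[-0.36,0.161,0],0.08],[[-0.41,0.183,0],0.09],[[-0.45,0.201,0],0.1],[[-0.47,0.21,0],0.11],[[-0.479,0.2143,0],0.1104],[[-0.479,0.2143,0],0.1104],[[-0.479,0.2143,0],0.1104],[[-0.479,0.2143,0],0.1104]]'

```text
clock: 5.65
tool_pos: [0.6072, -0.0258, 0.2163]
eef_rot: [0.786, 0.619, -0.0, -0.002]
contact_force: [0.1, 1.2, -5.6]
opening: 0.438
```

Run:
```python
from h import *
rel(.6093,-.0285,.057,.241)
a=save('scene','s3.png')[200:340,200:380,::-1]; b=save('side','d3.png')[170:300,270:400,::-1]
cv2.imwrite('pics/c5.png',np.hstack([cv2.resize(a,(450,350)),cv2.resize(b,(350,350))]))
s=get_state(); print(s['opening'],s['contact_force'])
```

```text
cur [ 0.60717495 -0.02580761  0.21629527] a 0.23624256319649298 shift/.75 [-0.0032  0.0042  0.2124] turn/2 0.0024
0.441379811031416 [-0.4437687   0.53363221 -5.7220335 ]
```

View pics/c5.png

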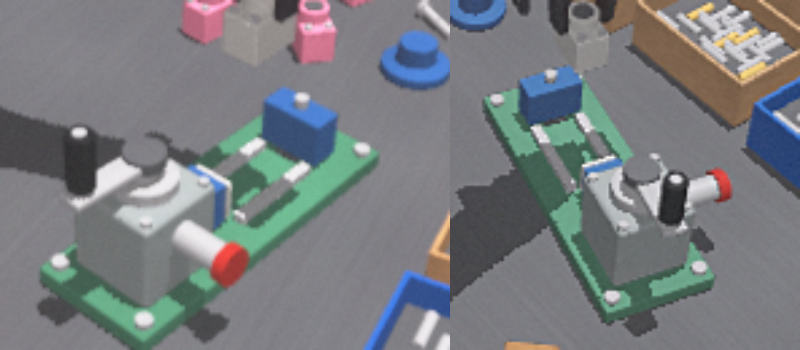

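jog_arm --rows '[[[0,0,0.05],0.002],[[0,0,0.1],0.002],[[0,0,0.13],0.002],[[0,0,0.13],0.002],[[0,0,0.13],0.002]]'

```text
clock: 6.17
tool_pos: [0.6075, -0.0281, 0.119]
eef_rot: [0.788, 0.616, -0.001, -0.001]
contact_force: [0.1, -0.2, -4.7]
opening: 0.44
```

Run:
```python
from h import *
for i in range(3):
    a=save('scene','s4.png')[200:340,200:380,::-1]; rel(.6093,-.0285,.057,.241)
b=save('side','d4.png')[170:300,270:400,::-1]; rel(.6093,-.0285,.057,.241)
cv2.imwrite('pics/c6.png',np.hstack([cv2.resize(a,(450,350)),cv2.resize(b,(350,350))]))
save('wrist','w4.png')
```

```text
cur [ 0.60919935 -0.02831572  0.12058917] a 0.24347147401332941 shift/.75 [-0.0003  0.      0.0848] turn/2 -0.0012
cur [ 0.60997534 -0.02854967  0.12142258] a 0.24390258758324954 shift/.75 [-0.0003 -0.0012  0.0859] turn/2 -0.0015
cur [ 0.61019227 -0.0288207   0.12178014] a 0.24424142435348245 shift/.75 [ 0.     -0.0016  0.0864] turn/2 -0.0016
cur [ 0.6100653  -0.02898082  0.12181392] a 0.24446784931327528 shift/.75 [ 0.0003 -0.0015  0.0864] turn/2 -0.0017
```

View pics/c6.png

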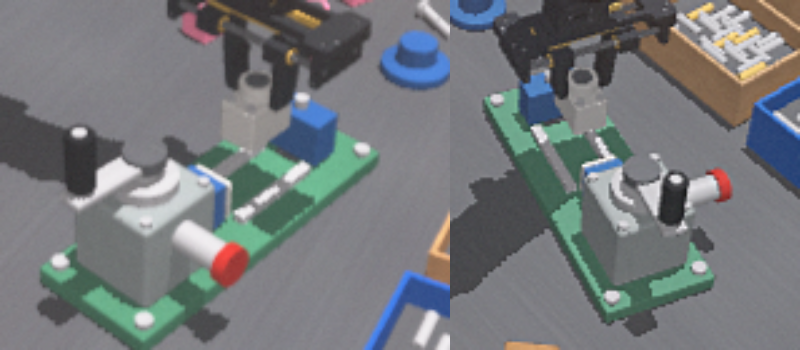

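View pics/w4.png

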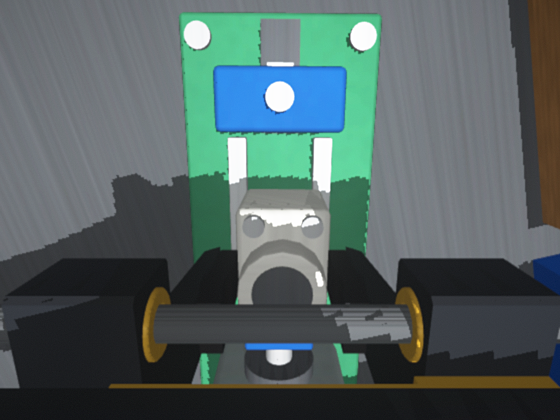

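Run:
```python
from h import *
im=cv2.imread('pics/w4.png')
cv2.imwrite('pics/c7.png',cv2.resize(im[125:255,215:345],(780,780),interpolation=cv2.INTER_NEAREST))
# pixel rows: find rail edges
s=get_state();M=R.from_quat(s['eef_rot']).as_matrix()
for row in (142,150,158,166):
    print(row,im[row,222:256].astype(int).sum(1)//3, im[row,306:336].astype(int).sum(1)//3)
def tool(px,z):
    return M.T@(atz('wrist',px,z)-s['tool_pos'])
for row in (145,170): print([tool((row,c),.03) for c in (228,246,313,331)])
# housing: width edges at front top
print([tool((212,c),s['tool_pos'][2]-.037+.044) for c in (238,329)])
```

```text
142 [148 149 150 149 144 182 248 254 252 251 251 251 251 251 251 251 251 251
 252 252 252 253 255 241 151 134 149 152 153 153 153 154 154 155] [156 156 156 159 159 139  91 126 237 255 255 254 254 254 253 253 253 253
 253 253 253 253 253 254 255 253 194 151 155 157]
150 [148 149 149 149 145 159 224 254 252 251 251 251 251 251 251 251 251 251
 252 252 252 253 255 249 156 132 150 152 154 153 153 154 153 153] [157 157 160 152 110  81  79 142 249 255 254 253 253 253 253 253 253 253
 253 253 253 253 253 254 255 233 166 152 155 156]
158 [146 147 148 148 135  96 174 253 253 251 251 251 251 251 250 251 251 251
 251 252 252 252 255 253 161 124 147 152 151 151 151 154 153 155] [157 161 152 109  84  80  83 152 253 255 254 253 253 253 253 253 253 252
 253 253 253 253 253 255 254 189 148 157 156 156]
166 [145 145 146 147 144 138 170 246 253 251 250 251 251 250 250 250 251 251
 251 251 251 252 255 250 162 126 147 151 152 152 152 151 152 151] [156 157 157 160 150  98  94 184 255 255 253 253 253 253 253 253 252 252
 252 253 253 253 253 255 254 193 151 157 157 158]
[array([ 0.04487443, -0.03572278,  0.09149689]), array([ 0.04487323, -0.02384693,  0.09154247]), array([0.04486876, 0.02040842, 0.09171231]), array([0.04486755, 0.03231159, 0.091758  ])]
[array([ 0.02828664, -0.03635295,  0.09147638]), array([ 0.02828132, -0.0242674 ,  0.09152276]), array([0.02826146, 0.02077032, 0.09169559]), array([0.02825612, 0.03288417, 0.09174208])]
[array([ 0.02583363, -0.01813742, -0.00704149]), array([ 0.02579475,  0.01926642, -0.00689798])]
```

View pics/c7.png

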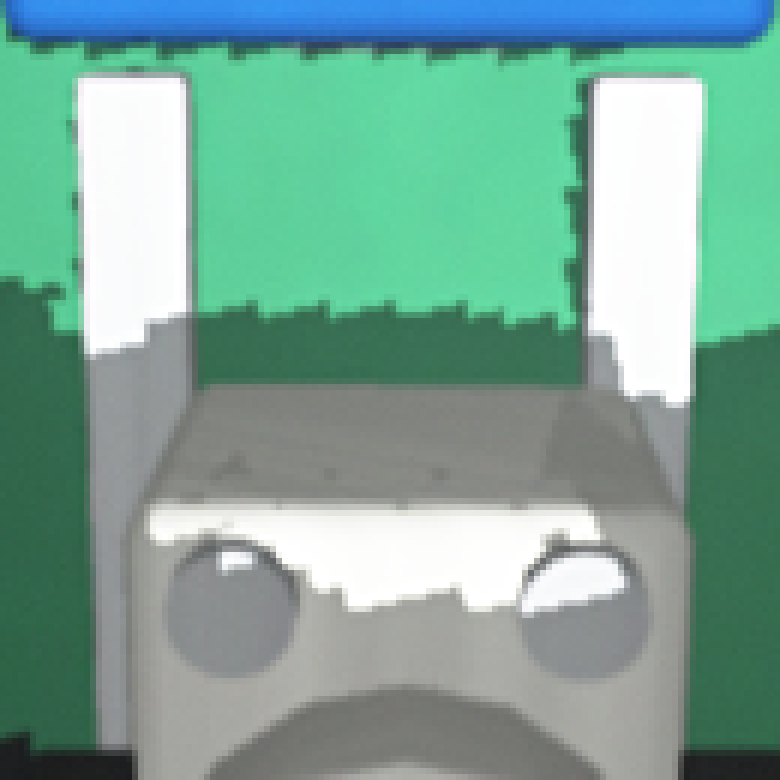

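jog_arm --rows '[[[0,-0.0024,0.01],0],[[0,-0.0024,0.03],0],[[0,-0.0024,0.05],0],[[0,-0.0024,0.06],0],[[0,-0.0024,0.06],0],[[0,-0.0024,0.06],0],[[0,-0.0024,0.06],0]]'

```text
clock: 7.0
tool_pos: [0.6072, -0.0289, 0.0752]
eef_rot: [0.788, 0.615, 0.001, 0.0]
contact_force: [0.7, 0.4, -5.9]
opening: 0.439
```

Run:
```python
from h import *
save('side','x.png')
im=save('wrist','w5.png')[:,:,::-1]
cv2.imwrite('pics/c8.png',cv2.resize(im[125:255,215:345],(780,780),interpolation=cv2.INTER_NEAREST))
rel(.6093,-.0285,.057,.241)
```

```text
cur [ 0.60732665 -0.02892206  0.0754336 ] a 0.2448801588091984 shift/.75 [0.0012 0.0024 0.0246] turn/2 -0.0019
```

View pics/c8.png

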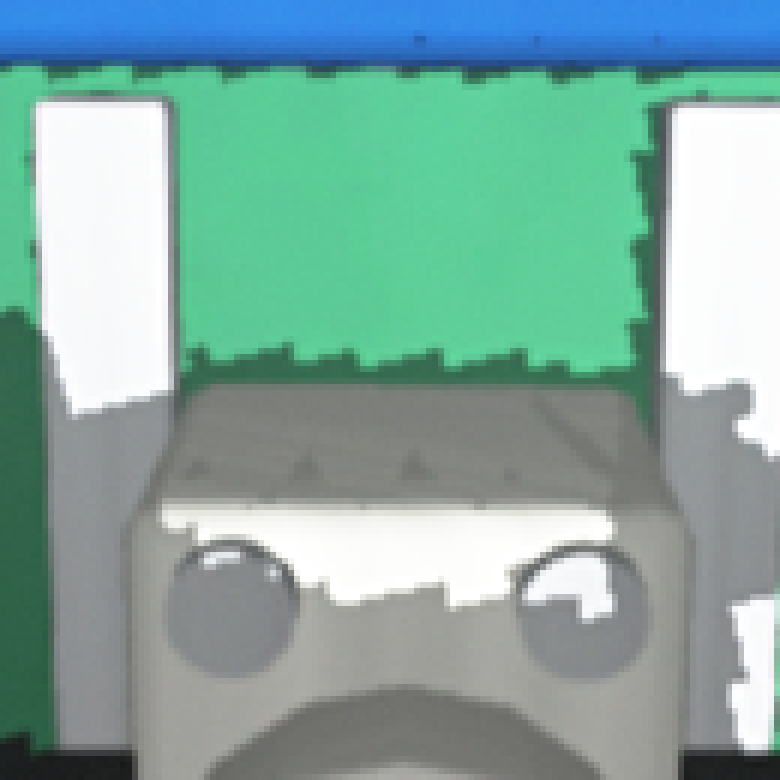

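jog_arm --rows '[[[0,0,0.005],0],[[0,0,0.01],0],[[0,0,0.014],0],[[0,0,0.018],0],[[0,0,0.021],0],[[0,0,0.023],0],[[0,0,0.023],0],[[0,0,0.023],0]]'

```text
clock: 7.77
tool_pos: [0.6064, -0.0288, 0.0573]
eef_rot: [0.788, 0.616, -0.0, -0.0]
contact_force: [-0.7, 0.1, -4.1]
opening: 0.44
```

Run:
```python
from h import *
a=save('scene','s6.png')[200:340,200:380,::-1]; b=save('side','d6.png')[170:300,270:400,::-1]
cv2.imwrite('pics/c9.png',np.hstack([cv2.resize(a,(450,350)),cv2.resize(b,(350,350))]))
rel(.6093,-.0285,.057,.241);print(get_state()['contact_force'],get_state()['moment'])
```

```text
cur [ 0.60640822 -0.02875646  0.05728901] a 0.2446674899000516 shift/.75 [0.0013 0.0037 0.0004] turn/2 -0.0018
[ 0.10467162 -0.1458882  -3.91126506] [0.16928625 0.22688261 0.02049557]
```

View pics/c9.png

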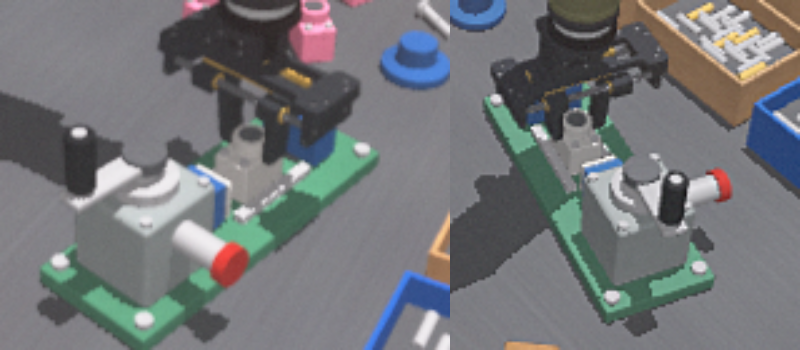

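jog_arm --rows '[[[0,0,0.0015],0],[[0,0,0.0015],0],[[0,0,0.0015],0]]'

```text
clock: 8.12
tool_pos: [0.6066, -0.0288, 0.0571]
eef_rot: [0.788, 0.615, 0.0, 0.0]
contact_force: [-2.8, 0.8, 6.0]
opening: 0.441
```

jog_arm --rows '[[[0,0,0],0],[[0,0,0],0],[[0,0,0],0],[[0,0,0],0],[[0,0,0],0],[[0,0,-0.02],0],[[0,0,-0.05],0],[[0,0,-0.1],0],[[0,0,-0.15],0],[[0,0,-0.2],0],[[0,0,-0.25],0],[[0,0,-0.28],0],[[0,0,-0.28],0]]' --gripper 88

```text
clock: 9.2
tool_pos: [0.6099, -0.0289, 0.2719]
eef_rot: [0.788, 0.615, 0.005, 0.003]
contact_force: [0.9, -0.4, 0.8]
opening: 0.996
```

Run:
```python
from h import *
a=save('scene','s7.png')[200:340,200:380,::-1]; b=save('side','d7.png')[170:300,270:400,::-1]
cv2.imwrite('pics/c10.png',np.hstack([cv2.resize(a,(450,350)),cv2.resize(b,(350,350))]))
save('wrist','w7.png')
for c in ['scene','side']:
  for t in ('knob_mid','crank_axis'):print(c,t,[(np.round(d['pixel'],1),round(d['p'],2),np.round(atz(c,d['pixel'],.175),4)) for d in mark_of(t,c)])
rel(.6093,-.0285,.057,.241);print(get_state()['contact_force'],get_state()['opening'],get_state()['clock'])
```

```text
scene knob_mid [(array([267.6, 233.1]), 0.82, array([ 0.5572, -0.2513,  0.175 ])), (array([416.9, 201.4]), 0.74, array([ 0.6924, -0.5552,  0.175 ]))]
scene crank_axis [(array([248.9, 257.8]), 0.71, array([ 0.57  , -0.1742,  0.175 ])), (array([267.2, 236.3]), 0.23, array([ 0.5621, -0.2471,  0.175 ]))]
side knob_mid [(array([242.8, 350.1]), 0.69, array([ 0.549 , -0.2384,  0.175 ]))]
side crank_axis [(array([225.3, 341.4]), 0.85, array([ 0.5726, -0.177 ,  0.175 ]))]
cur [ 0.60565391 -0.02894302  0.26447822] a 0.2446518670017488 shift/.75 [0.002  0.0054 0.2766] turn/2 -0.0018
[ 0.57915343  1.06066819 -0.54339879] 1.002244152838708 9.55
```

View pics/c10.png

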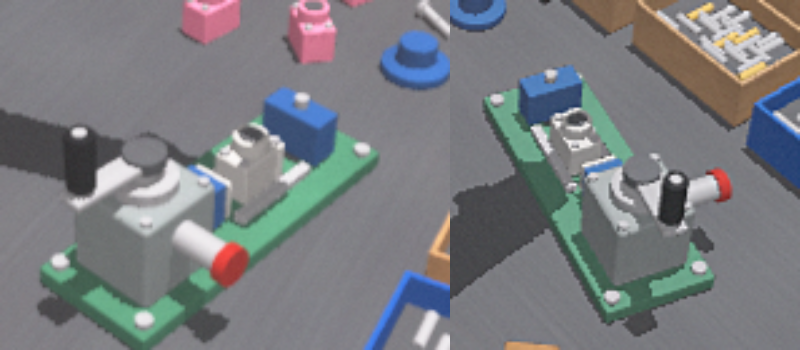

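View pics/w7.png

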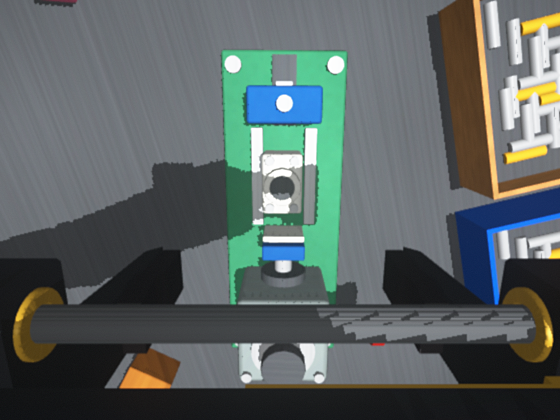

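The housing is seated upright between the rails (wrist picture around (183,282)). Next I look down at the crank from over the knob.

Run:
```python
from h import *
rel(.555,-.247,.31,.241)
im=cv2.imread('pics/w7.png')[80:270,220:345]
cv2.imwrite('pics/c11.png',cv2.resize(im,None,fx=4,fy=4,interpolation=cv2.INTER_NEAREST)[:790])
```

```text
cur [ 0.60565391 -0.02894302  0.26447822] a 0.2446518670017488 shift/.75 [-0.2985  0.0047 -0.0605] turn/2 -0.0018
```

View pics/c11.png

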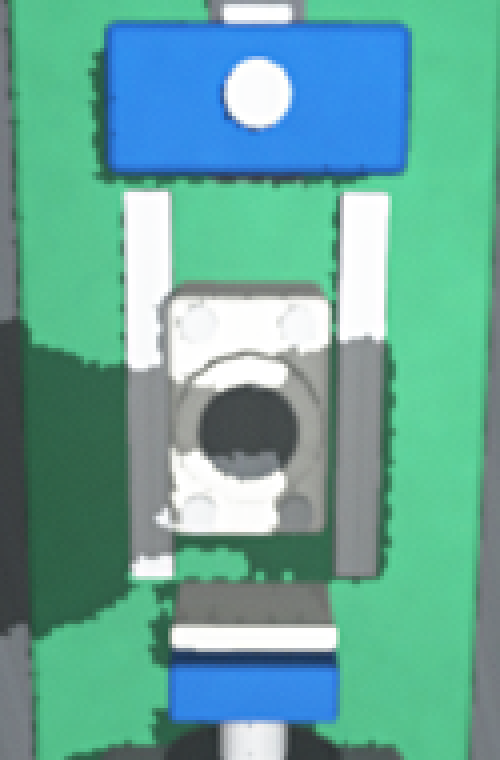

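jog_arm --rows '[[[-0.03,0,-0.03],0],[[-0.08,0,-0.06],0],[[-0.13,0,-0.06],0],[[-0.18,0,-0.06],0],[[-0.23,0.003,-0.06],0],[[-0.28,0.003,-0.06],0],[[-0.3,0.003,-0.06],0],[[-0.3,0.003,-0.06],0],[[-0.3,0.003,-0.06],0],[[-0.3,0.003,-0.06],0]]'

```text
clock: 10.38
tool_pos: [0.5548, -0.2453, 0.3106]
eef_rot: [0.787, 0.617, 0.001, -0.001]
contact_force: [-0.5, -0.3, 0.8]
opening: 0.998
```

Run:
```python
from h import *
mark_of
save('side','x.png');save('side','x.png');save('side','x.png')
rel(.555,-.247,.31,.241)
save('wrist','w8.png')
for t in ('knob_mid','crank_axis'):print(t,[(np.round(d['pixel'],1),round(d['p'],2),np.round(atz('wrist',d['pixel'],.175),4)) for d in mark_of(t,'wrist')])
s=get_state();print(s['tool_pos'],s['eef_rot'])
```

```text
cur [ 0.55498317 -0.2453899   0.31100704] a 0.24124282141940062 shift/.75 [-0.0021  0.0005  0.0013] turn/2 -0.0001
knob_mid [(array([191.6, 273. ]), 0.73, array([ 0.5486, -0.2405,  0.175 ]))]
crank_axis [(array([104.7, 281.5]), 0.67, array([ 0.5714, -0.1772,  0.175 ]))]
[ 0.55459551 -0.24668051  0.31115305] [ 7.87606563e-01  6.16178441e-01  1.66490256e-04 -5.02100040e-05]
```

View pics/w8.png

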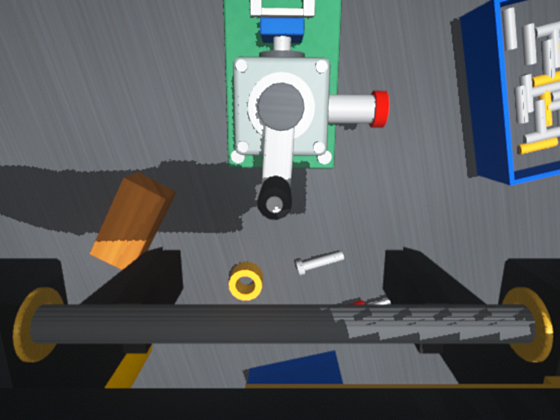

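Run:
```python
from h import *
im=cv2.imread('pics/w8.png')
cv2.imwrite('pics/c12.png',cv2.resize(im[75:225,225:335],None,fx=5,fy=5,interpolation=cv2.INTER_NEAREST))
```

```text
(no output)
```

View pics/c12.png

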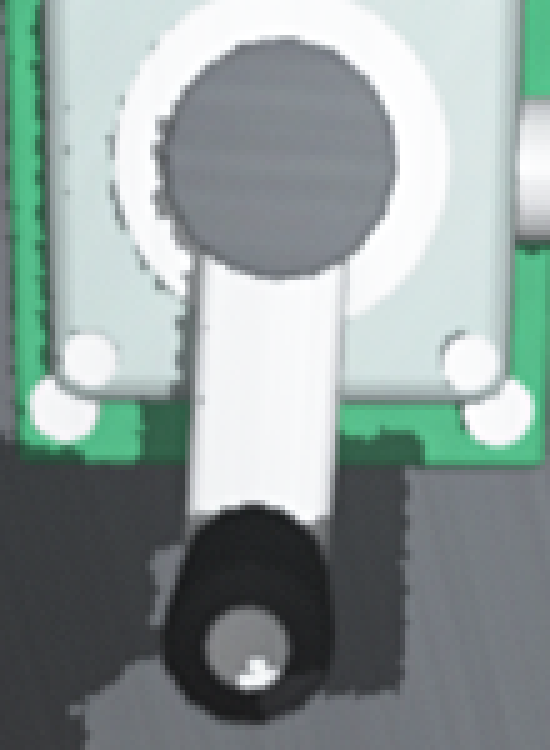

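Run:
```python
from h import *
f=lambda x,y,z:atz('wrist',(75+y/5-.4,225+x/5-.4),z)
k=f(247,637,.203);k2=f(248,647,.203);h=f(281,158,.148)
u=np.array([np.sin(.242),np.cos(.242)]);v=np.array([u[1],-u[0]])
print(k,k2,h,np.linalg.norm(k[:2]-h[:2]))
for p in(k,k2,h): print('s',p[:2]@u,'perp',p[:2]@v)
d=k[:2]-h[:2]; th=np.arctan2(-(d@v),-(d@u)); print('theta',th)
```

```text
[ 0.54934388 -0.24314795  0.203     ] [ 0.54911407 -0.24465075  0.203     ] [ 0.57063058 -0.1775687   0.148     ] 0.06894753024845438
s -0.10441534998952474 perp 0.5916054962523676
s -0.10592943502026399 perp 0.5917425191972622
s -0.0356457883011251 perp 0.5965561843405961
theta 0.07186554868402573
```

Run:
```python
from h import *
save('side','x.png')
rel(.549,-.2442,.179,.242)
save('side','x.png')
rel(.549,-.2442,.179,.242)
```

```text
cur [ 0.55448285 -0.24693682  0.31118225] a 0.24342188787531657 shift/.75 [ 0.0017 -0.008   0.1762] turn/2 -0.0007
cur [ 0.55441041 -0.24718774  0.3111868 ] a 0.24383956384162853 shift/.75 [ 0.0021 -0.008   0.1762] turn/2 -0.0009
```

jog_arm --rows '[[[0.002,-0.008,0.01],0],[[0.002,-0.008,0.04],0],[[0.002,-0.008,0.08],0],[[0.002,-0.008,0.12],0],[[0.002,-0.008,0.15],0],[[0.002,-0.008,0.17],0],[[0.002,-0.008,0.176],0],[[0.002,-0.008,0.176],0],[[0.002,-0.008,0.176],0],[[0.002,-0.008,0.176],0],[[0.002,-0.008,0.176],0],[[0.002,-0.008,0.176],0]]' --gripper 50

```text
clock: 11.78
tool_pos: [0.5494, -0.2451, 0.1802]
eef_rot: [0.788, 0.615, 0.001, 0.001]
contact_force: [0.4, -0.1, 0.5]
opening: 0.568
```

Run:
```python
from h import *
a=save('scene','s8.png')[180:320,180:360,::-1]; b=save('side','d8.png')[160:290,290:420,::-1]
cv2.imwrite('pics/c13.png',np.hstack([cv2.resize(a,(450,350)),cv2.resize(b,(350,350))]))
rel(.549,-.2442,.179,.242);print(get_state()['contact_force'],get_state()['opening'])
```

```text
cur [ 0.54906946 -0.24494001  0.1797993 ] a 0.2447937709095037 shift/.75 [ 0.0009 -0.0003  0.0011] turn/2 -0.0014
[ 0.2004785  -1.33764023 -0.90828949] 0.5646515767015726
```

View pics/c13.png

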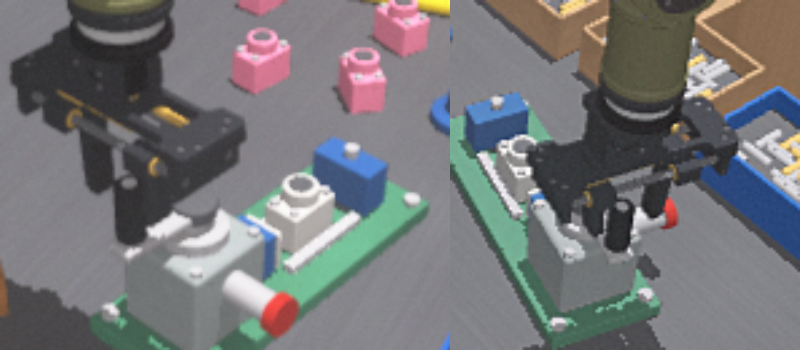

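Run:
```python
from h import *
a=cv2.imread('pics/s8.png')[220:300,180:280]; b=cv2.imread('pics/d8.png')[200:280,310:410]
cv2.imwrite('pics/c14.png',np.hstack([cv2.resize(a,(400,320),interpolation=cv2.INTER_CUBIC),cv2.resize(b,(400,320),interpolation=cv2.INTER_CUBIC)]))
cv2.imwrite('pics/c15.png',cv2.convertScaleAbs(cv2.imread('pics/c14.png'),alpha=3,beta=0))
for c in('scene','side'):
  print(c,'knob mid expect',proj(c,np.array([.549,-.2442,.175])),'top',proj(c,np.array([.549,-.2442,.203])))
```

```text
scene knob mid expect (np.float64(264.36099688093987), np.float64(231.44638960345142)) top (np.float64(253.23700829240323), np.float64(231.02092281211415))
side knob mid expect (np.float64(244.1414287945413), np.float64(351.59237539565106)) top (np.float64(236.98057523204838), np.float64(352.6526649739448))
```

View pics/c15.png

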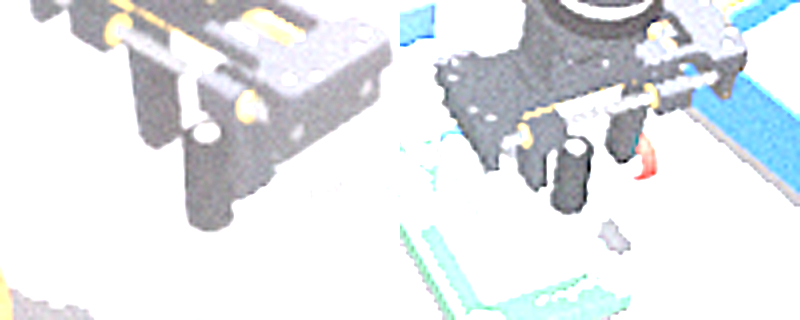

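Run:
```python
from h import *
s=get_state();M=R.from_quat(s['eef_rot']).as_matrix()
print(s['tool_pos'])
for c in('scene','side'):
  for y in(-.03,.03,0):
    for z in (.022,):
      p=proj(c,s['tool_pos']+M@[0,y,z]);o=(220,180) if c=='scene' else (200,310)
      print(c,y,z,np.round(p,1),'crop',np.round([(p[1]-o[1])*4+(0 if c=='scene' else 400),(p[0]-o[0])*4]))
print(camera_model('scene')['extrinsics'][:3,3])
```

```text
[ 0.54906946 -0.24494001  0.1797993 ]
scene -0.03 0.022 [264.8 221.3] crop [165. 179.]
scene 0.03 0.022 [277.9 242.1] crop [248. 231.]
scene 0 0.022 [271.2 231.5] crop [206. 205.]
side -0.03 0.022 [251.9 341.1] crop [524. 208.]
side 0.03 0.022 [245.3 361.2] crop [605. 181.]
side 0 0.022 [248.6 351.2] crop [565. 194.]
[ 0.97113245 -0.88849883  0.79636941]
```

View pics/c14.png

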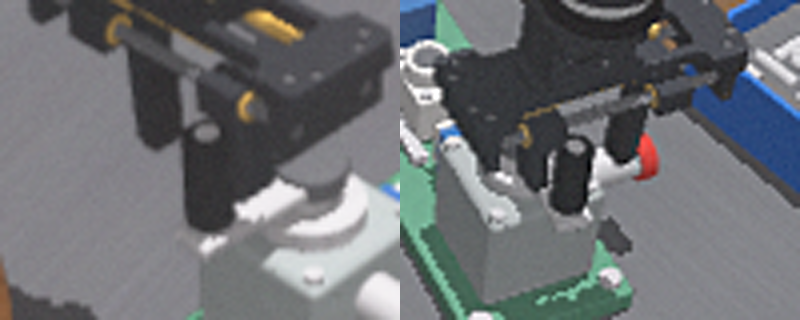

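Run:
```python
from h import *
a=cv2.imread('pics/s4.png')[200:290,260:360]; b=cv2.imread('pics/d4.png')[150:240,290:390]
cv2.imwrite('pics/c16.png',np.hstack([cv2.resize(a,(400,360),interpolation=cv2.INTER_CUBIC),cv2.resize(b,(400,360),interpolation=cv2.INTER_CUBIC)]))
```

```text
(no output)
```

View pics/c16.png

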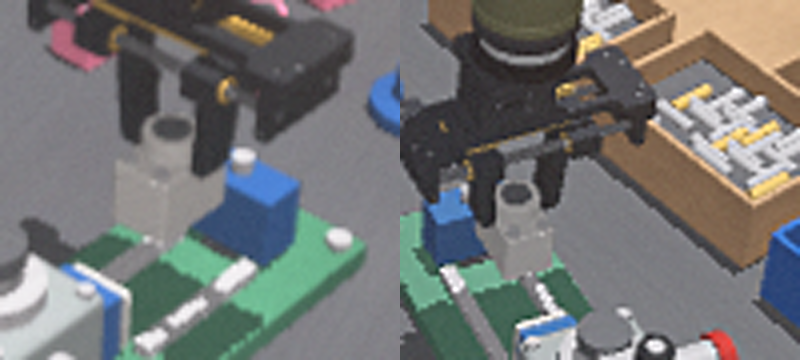

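Run:
```python
from h import *
pos=np.array([.6100,-.0289,.1218]);u=np.array([np.sin(.244),np.cos(.244),0]);v=np.array([u[1],-u[0],0])
for c,f,o in(('scene','s4.png',(200,260)),('side','d4.png',(150,290))):
  im=cv2.resize(cv2.imread('pics/'+f)[o[0]:o[0]+90,o[1]:o[1]+100],(400,360),interpolation=cv2.INTER_CUBIC)
  def dot(X,col):
    p=proj(c,X); cv2.circle(im,(int((p[1]-o[1]+.5)*4),int((p[0]-o[0]+.5)*4)),3,col,-1)
  for a in(-.03,.03):
    for b in(-.02,.02):
      for z in(.0848,.0848+.044): dot(pos*[1,1,0]+a*u+b*v+[0,0,z],(0,0,255))
  for b in(-.022,.022,-.035,.035): dot(pos+b*v-[0,0,.022],(0,255,255))
  if c=='scene':A=im
cv2.imwrite('pics/c17.png',np.hstack([A,im]))
```

```text
(no output)
```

View pics/c17.png

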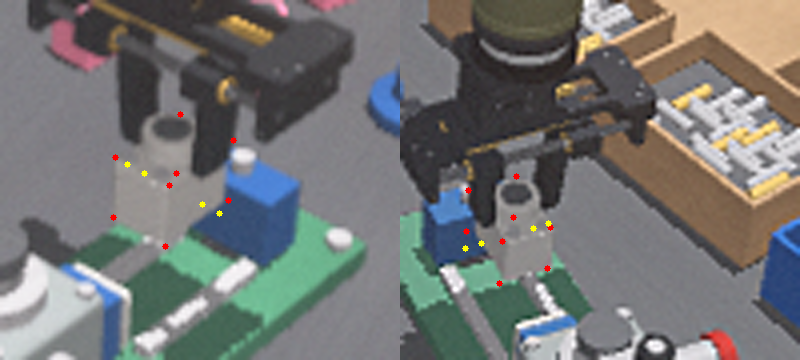

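jog_arm --rows '[[[0,0,0.003],0],[[0,0,0.005],0],[[0,0,0.005],0],[[0,0,0.005],0],[[0,0,0.005],0],[[0,0,0.005],0],[[0,0,0.005],0],[[0,0,0.005],0]]' --gripper 15 --newtons 40

```text
clock: 12.55
tool_pos: [0.5488, -0.2449, 0.1752]
eef_rot: [0.788, 0.615, 0.0, 0.0]
contact_force: [1.1, -0.2, -2.2]
opening: 0.285
```

Run:
```python
from h import *
a=save('scene','s9.png')[220:300,180:280,::-1]; b=save('side','d9.png')[200:280,310:410,::-1]
cv2.imwrite('pics/c18.png',np.hstack([cv2.resize(a,(400,320),interpolation=cv2.INTER_CUBIC),cv2.resize(b,(400,320),interpolation=cv2.INTER_CUBIC)]))
rel(.549,-.2442,.179,.242);s=get_state();print(s['contact_force'],s['opening']*88.1,s['moment'])
```

```text
cur [ 0.54873285 -0.2448519   0.1752136 ] a 0.24475843051628207 shift/.75 [ 0.0009  0.0001 -0.005 ] turn/2 -0.0014
[ 1.11148878 -1.37464859 -3.03362488] 24.61985640303555 [-0.08689732 -0.19719268  0.00631913]
```

View pics/c18.png

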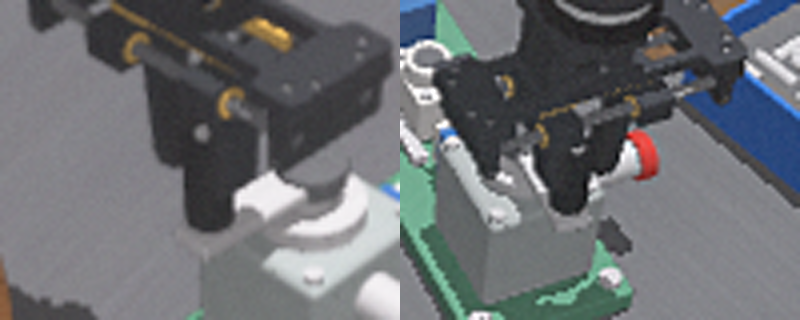

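The fingers closed on the knob at about 25 mm opening. Now I work out the cranking rows at 0.0628 rad/row (100 rows per turn).

```bash
cat >> h.py <<'E'
RAD=.0700/.75
def rows(t0,n,st=.0628,ramp=False):
    o=[];t=t0
    for i in range(1,n+1):
        t+= st*(min(1,i/4) if ramp else 1)
        o.append([[round(float(-RAD*(np.cos(t)-np.cos(t0))),4),round(float(-RAD*(np.sin(t)-np.sin(t0))),4),0],0])
    print('end',round(t,4)); print(o)
AX=np.array([.5706,-.1776]);A0=.242
def rep(tc=None):
    s=get_state();u=np.array([np.sin(A0),np.cos(A0)]);v=np.array([u[1],-u[0]])
    d=s['tool_pos'][:2]-AX; a,b=d@u,d@v; th=np.arctan2(-b,-a)
    F=s['contact_force'][:2]; rad=d/np.hypot(*d); tan=-( -np.sin(th)*u+np.cos(th)*v) 
    # theta grows: pos=(-cos,-sin) -> dpos=(sin,-cos)
    tan=np.sin(th)*u-np.cos(th)*v
    print('t',round(s['clock'],2),'th',round(th,3),'r',round(np.hypot(*d)*1e3,1),'z',round(s['tool_pos'][2],4),'Ftan',round(-F@tan,2),'Frad',round(F@rad,2),'Fz',round(s['contact_force'][2],1),'op',round(s['opening']*88.1,1))
E
python3 - <<'E'
from h import *
rep()
rows(.073,12,ramp=True)
E
```

```text
t 12.65 th 0.072 r 70.7 z 0.1752 Ftan 1.48 Frad 0.96 Fz -3.0 op 24.6
end 0.7324
[[[0.0001, -0.0015, 0], 0], [[0.0004, -0.0044, 0], 0], [[0.0011, -0.0087, 0], 0], [[0.0022, -0.0145, 0], 0], [[0.0037, -0.0201, 0], 0], [[0.0056, -0.0257, 0], 0], [[0.0078, -0.0311, 0], 0], [[0.0104, -0.0364, 0], 0], [[0.0132, -0.0415, 0], 0], [[0.0164, -0.0464, 0], 0], [[0.0199, -0.0511, 0], 0], [[0.0237, -0.0556, 0], 0]]
```

jog_arm --rows '[[[0.0001,-0.0015,0],0],[[0.0004,-0.0044,0],0],[[0.0011,-0.0087,0],0],[[0.0022,-0.0145,0],0],[[0.0037,-0.0201,0],0],[[0.0056,-0.0257,0],0],[[0.0078,-0.0311,0],0],[[0.0104,-0.0364,0],0],[[0.0132,-0.0415,0],0],[[0.0164,-0.0464,0],0],[[0.0199,-0.0511,0],0],[[0.0237,-0.0556,0],0]]'

```text
clock: 13.65
tool_pos: [0.5134, -0.2193, 0.1753]
eef_rot: [0.789, 0.615, 0.0, 0.002]
contact_force: [3.2, -4.7, -8.3]
opening: 0.284
```

Run:
```python
from h import *
rep()
for i in range(10):
  rows(.7324+i*.628,10)
```

```text
t 13.65 th 0.699 r 70.8 z 0.1753 Ftan 5.65 Frad 0.18 Fz -8.3 op 25.1
end 1.3604
[[[0.0041, -0.0042, 0], 0], [[0.0084, -0.0082, 0], 0], [[0.0129, -0.0119, 0], 0], [[0.0177, -0.0153, 0], 0], [[0.0227, -0.0184, 0], 0], [[0.0278, -0.0212, 0], 0], [[0.0332, -0.0236, 0], 0], [[0.0386, -0.0257, 0], 0], [[0.0442, -0.0275, 0], 0], [[0.0499, -0.0289, 0], 0]]
end 1.9884
[[[0.0058, -0.001, 0], 0], [[0.0116, -0.0017, 0], 0], [[0.0174, -0.002, 0], 0], [[0.0233, -0.002, 0], 0], [[0.0291, -0.0016, 0], 0], [[0.035, -0.0008, 0], 0], [[0.0407, 0.0004, 0], 0], [[0.0464, 0.0019, 0], 0], [[0.0519, 0.0038, 0], 0], [[0.0573, 0.006, 0], 0]]
end 2.6164
[[[0.0053, 0.0025, 0], 0], [[0.0104, 0.0054, 0], 0], [[0.0153, 0.0086, 0], 0], [[0.02, 0.0121, 0], 0], [[0.0245, 0.0159, 0], 0], [[0.0287, 0.0199, 0], 0], [[0.0327, 0.0242, 0], 0], [[0.0364, 0.0288, 0], 0], [[0.0398, 0.0335, 0], 0], [[0.0429, 0.0385, 0], 0]]
end 3.2444
[[[0.0028, 0.0052, 0], 0], [[0.0052, 0.0105, 0], 0], [[0.0073, 0.016, 0], 0], [[0.0091, 0.0215, 0], 0], [[0.0105, 0.0272, 0], 0], [[0.0116, 0.033, 0], 0], [[0.0122, 0.0388, 0], 0], [[0.0126, 0.04
[... 1067 characters left out ...]
8, -0.0199, 0], 0], [[-0.0327, -0.0242, 0], 0], [[-0.0364, -0.0287, 0], 0], [[-0.0399, -0.0335, 0], 0], [[-0.043, -0.0384, 0], 0]]
end 6.3844
[[[-0.0028, -0.0052, 0], 0], [[-0.0052, -0.0105, 0], 0], [[-0.0074, -0.0159, 0], 0], [[-0.0091, -0.0215, 0], 0], [[-0.0105, -0.0272, 0], 0], [[-0.0116, -0.033, 0], 0], [[-0.0123, -0.0388, 0], 0], [[-0.0126, -0.0446, 0], 0], [[-0.0126, -0.0505, 0], 0], [[-0.0122, -0.0564, 0], 0]]
end 7.0124
[[[0.0008, -0.0058, 0], 0], [[0.0019, -0.0116, 0], 0], [[0.0034, -0.0172, 0], 0], [[0.0053, -0.0228, 0], 0], [[0.0075, -0.0282, 0], 0], [[0.01, -0.0335, 0], 0], [[0.0128, -0.0386, 0], 0], [[0.016, -0.0435, 0], 0], [[0.0195, -0.0483, 0], 0], [[0.0233, -0.0528, 0], 0]]
```

jog_arm --rows '[[[0.0041,-0.0042,0],0],[[0.0084,-0.0082,0],0],[[0.0129,-0.0119,0],0],[[0.0177,-0.0153,0],0],[[0.0227,-0.0184,0],0],[[0.0278,-0.0212,0],0],[[0.0332,-0.0236,0],0],[[0.0386,-0.0257,0],0],[[0.0442,-0.0275,0],0],[[0.0499,-0.0289,0],0]]'

```text
clock: 14.48
tool_pos: [0.5, -0.1785, 0.1752]
eef_rot: [0.789, 0.615, -0.001, 0.001]
contact_force: [0.8, -6.1, -6.6]
opening: 0.283
```

Run:
```python
from h import *
rep()
a=save('scene','s10.png')[200:320,180:330,::-1]
cv2.imwrite('pics/c19.png',cv2.resize(a,(600,480),interpolation=cv2.INTER_CUBIC))
```

```text
t 14.48 th 1.316 r 70.6 z 0.1752 Ftan 6.16 Frad -0.7 Fz -6.6 op 24.9
```

View pics/c19.png

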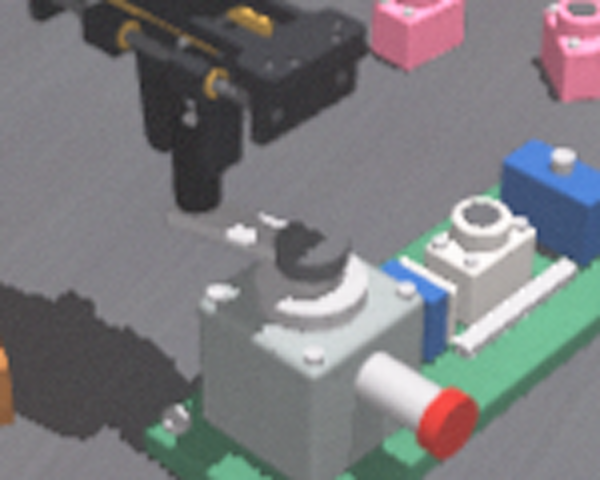

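The crank arm turns with the grip and the moving jaw has advanced. I carry on through the heavy spot.

jog_arm --rows '[[[0.0058,-0.001,0],0],[[0.0116,-0.0017,0],0],[[0.0174,-0.002,0],0],[[0.0233,-0.002,0],0],[[0.0291,-0.0016,0],0],[[0.035,-0.0008,0],0],[[0.0407,0.0004,0],0],[[0.0464,0.0019,0],0],[[0.0519,0.0038,0],0],[[0.0573,0.006,0],0]]'

```text
clock: 15.37
tool_pos: [0.511, -0.1403, 0.1751]
eef_rot: [0.79, 0.614, -0.005, -0.0]
contact_force: [-6.3, -9.2, -0.3]
opening: 0.285
```

```bash
python3 -c "
from h import *
rep()"
```

```text
t 15.37 th 1.889 r 70.3 z 0.1751 Ftan 11.14 Frad 0.47 Fz -0.3 op 25.1
```

jog_arm --rows '[[[0.0053,0.0025,0],0],[[0.0104,0.0054,0],0],[[0.0153,0.0086,0],0],[[0.02,0.0121,0],0],[[0.0245,0.0159,0],0],[[0.0287,0.0199,0],0],[[0.0327,0.0242,0],0],[[0.0364,0.0288,0],0],[[0.0398,0.0335,0],0],[[0.0429,0.0385,0],0]]'

```text
clock: 16.2
tool_pos: [0.5478, -0.1117, 0.1751]
eef_rot: [0.788, 0.615, -0.003, -0.002]
contact_force: [-5.0, -1.6, 2.2]
opening: 0.287
```

```bash
python3 -c "
from h import *
rep()"
```

```text
t 16.2 th 2.566 r 69.7 z 0.1751 Ftan 5.22 Frad 0.1 Fz 2.2 op 25.3
```

jog_arm --rows '[[[0.0028,0.0052,0],0],[[0.0052,0.0105,0],0],[[0.0073,0.016,0],0],[[0.0091,0.0215,0],0],[[0.0105,0.0272,0],0],[[0.0116,0.033,0],0],[[0.0122,0.0388,0],0],[[0.0126,0.0447,0],0],[[0.0125,0.0505,0],0],[[0.0121,0.0564,0],0]]'

```text
clock: 17.03
tool_pos: [0.5938, -0.1122, 0.1751]
eef_rot: [0.788, 0.616, -0.001, -0.001]
contact_force: [-7.1, 0.6, 0.2]
opening: 0.282
```

```bash
python3 -c "
from h import *
rep()"
```

```text
t 17.03 th -3.042 r 69.4 z 0.1751 Ftan 6.9 Frad -1.84 Fz 0.2 op 24.8
```

jog_arm --rows '[[[-0.0008,0.0058,0],0],[[-0.0019,0.0116,0],0],[[-0.0034,0.0172,0],0],[[-0.0053,0.0228,0],0],[[-0.0075,0.0282,0],0],[[-0.01,0.0335,0],0],[[-0.0129,0.0386,0],0],[[-0.0161,0.0435,0],0],[[-0.0196,0.0482,0],0],[[-0.0233,0.0527,0],0]]'

```text
clock: 17.87
tool_pos: [0.6276, -0.138, 0.1752]
eef_rot: [0.788, 0.616, -0.001, -0.002]
contact_force: [-8.1, 2.0, 3.1]
opening: 0.282
```

```bash
python3 -c "
from h import *
rep()"
```

```text
t 17.87 th -2.419 r 69.4 z 0.1752 Ftan 6.26 Frad -5.57 Fz 3.1 op 24.9
```

jog_arm --rows '[[[-0.004,0.0042,0],0],[[-0.0084,0.0082,0],0],[[-0.0129,0.0119,0],0],[[-0.0177,0.0153,0],0],[[-0.0226,0.0184,0],0],[[-0.0278,0.0212,0],0],[[-0.0331,0.0237,0],0],[[-0.0386,0.0258,0],0],[[-0.0442,0.0275,0],0],[[-0.0499,0.0289,0],0]]'

```text
clock: 18.7
tool_pos: [0.6402, -0.1774, 0.1751]
eef_rot: [0.788, 0.616, 0.001, -0.002]
contact_force: [-5.3, 5.7, 1.4]
opening: 0.282
```

```bash
python3 -c "
from h import *
rep()"
```

```text
t 18.7 th -1.816 r 69.6 z 0.1751 Ftan 5.68 Frad -5.31 Fz 1.4 op 24.9
```

jog_arm --rows '[[[-0.0058,0.0011,0],0],[[-0.0116,0.0017,0],0],[[-0.0174,0.0021,0],0],[[-0.0233,0.002,0],0],[[-0.0291,0.0016,0],0],[[-0.035,0.0008,0],0],[[-0.0407,-0.0003,0],0],[[-0.0464,-0.0018,0],0],[[-0.0519,-0.0037,0],0],[[-0.0574,-0.0059,0],0]]'

```text
clock: 19.53
tool_pos: [0.6285, -0.2168, 0.1752]
eef_rot: [0.787, 0.617, 0.003, -0.001]
contact_force: [1.0, 6.4, -3.0]
opening: 0.281
```

```bash
python3 -c "
from h import *
rep()"
```

```text
t 19.53 th -1.217 r 69.9 z 0.1752 Ftan 5.87 Frad -2.8 Fz -3.0 op 24.8
```

jog_arm --rows '[[[-0.0053,-0.0025,0],0],[[-0.0104,-0.0054,0],0],[[-0.0153,-0.0086,0],0],[[-0.02,-0.0121,0],0],[[-0.0245,-0.0158,0],0],[[-0.0288,-0.0199,0],0],[[-0.0327,-0.0242,0],0],[[-0.0364,-0.0287,0],0],[[-0.0399,-0.0335,0],0],[[-0.043,-0.0384,0],0]]'

```text
clock: 20.37
tool_pos: [0.5948, -0.2436, 0.1753]
eef_rot: [0.787, 0.616, 0.004, 0.002]
contact_force: [5.8, 1.8, -7.5]
opening: 0.281
```

```bash
python3 -c "
from h import *
rep()
a=save('scene','s11.png')[200:320,200:350,::-1]
cv2.imwrite('pics/c20.png',cv2.resize(a,(600,480),interpolation=cv2.INTER_CUBIC))"
```

```text
t 20.37 th -0.593 r 70.3 z 0.1753 Ftan 6.06 Frad 0.3 Fz -7.5 op 24.8
```

View pics/c20.png

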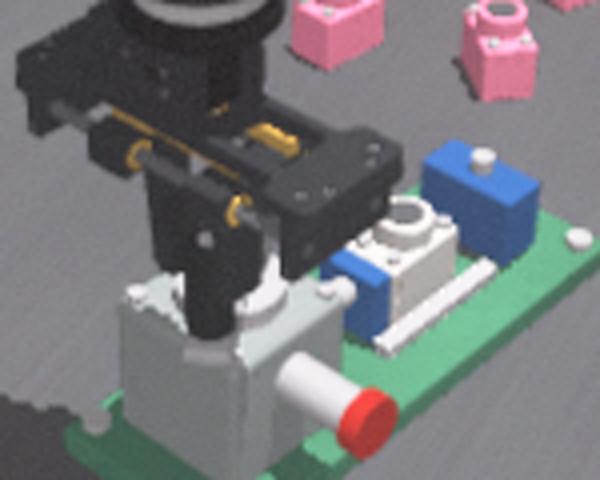

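jog_arm --rows '[[[-0.0028,-0.0052,0],0],[[-0.0052,-0.0105,0],0],[[-0.0074,-0.0159,0],0],[[-0.0091,-0.0215,0],0],[[-0.0105,-0.0272,0],0],[[-0.0116,-0.033,0],0],[[-0.0123,-0.0388,0],0],[[-0.0126,-0.0446,0],0],[[-0.0126,-0.0505,0],0],[[-0.0122,-0.0564,0],0]]'

```text
clock: 21.25
tool_pos: [0.5507, -0.2454, 0.1753]
eef_rot: [0.788, 0.616, 0.002, 0.003]
contact_force: [5.9, -2.0, -9.7]
opening: 0.28
```

```bash
python3 -c "
from h import *
rep()"
```

```text
t 21.25 th 0.044 r 70.7 z 0.1753 Ftan 6.24 Frad 0.21 Fz -9.7 op 24.6
```

jog_arm --rows '[[[0.0008,-0.0058,0],0],[[0.0019,-0.0116,0],0],[[0.0034,-0.0172,0],0],[[0.0053,-0.0228,0],0],[[0.0075,-0.0282,0],0],[[0.01,-0.0335,0],0],[[0.0128,-0.0386,0],0],[[0.016,-0.0435,0],0],[[0.0195,-0.0483,0],0],[[0.0233,-0.0528,0],0]]'

```text
clock: 22.08
tool_pos: [0.5148, -0.221, 0.1753]
eef_rot: [0.789, 0.615, 0.001, 0.003]
contact_force: [1.6, -5.2, -8.6]
opening: 0.28
```

```bash
python3 -c "
from h import *
rep()
for i in range(9): rows(7.0124+i*.314,5)
a=save('scene','s12.png')[200:300,250:350,::-1];b=save('side','d12.png')[170:270,270:370,::-1]
cv2.imwrite('pics/c21.png',cv2.resize(np.hstack([a,b]),(800,400),interpolation=cv2.INTER_CUBIC))"
```

```text
t 22.08 th 0.667 r 70.7 z 0.1753 Ftan 5.09 Frad 1.95 Fz -8.6 op 24.6
end 7.3264
[[[0.004, -0.0042, 0], 0], [[0.0083, -0.0082, 0], 0], [[0.0129, -0.0119, 0], 0], [[0.0176, -0.0153, 0], 0], [[0.0226, -0.0185, 0], 0]]
end 7.6404
[[[0.0052, -0.0028, 0], 0], [[0.0105, -0.0053, 0], 0], [[0.0159, -0.0074, 0], 0], [[0.0215, -0.0091, 0], 0], [[0.0272, -0.0106, 0], 0]]
end 7.9544
[[[0.0058, -0.0011, 0], 0], [[0.0116, -0.0018, 0], 0], [[0.0174, -0.0021, 0], 0], [[0.0233, -0.0021, 0], 0], [[0.0291, -0.0017, 0], 0]]
end 8.2684
[[[0.0058, 0.0008, 0], 0], [[0.0116, 0.0019, 0], 0], [[0.0172, 0.0034, 0], 0], [[0.0228, 0.0052, 0], 0], [[0.0282, 0.0074, 0], 0]]
end 8.5824
[[[0.0053, 0.0025, 0], 0], [[0.0104, 0.0054, 0], 0], [[0.0153, 0.0086, 0], 0], [[0.0201, 0.012, 0], 0], [[0.0245, 0.0158, 0], 0]]
end 8.8964
[[[0.0042, 0.004, 0], 0], [[0.0082, 0.0083, 0], 0], [[0.0119, 0.0129, 0], 0], [[0.0154, 0.0176, 0], 0], [[0.0185, 0.0226, 0], 0]]
end 9.2104
[[[0.0028, 0.0052, 0], 0], [[0.0053, 0.0105, 0], 0], [[0.0074, 0.0159, 0], 0], [[0.0092, 0.0215, 0], 0], [[0.0106, 0.0272, 0], 0]]
end 9.5244
[[[0.0011, 0.0058, 0], 0], [[0.0018, 0.0116, 0], 0], [[0.0021, 0.0174, 0], 0], [[0.0021, 0.0233, 0], 0], [[0.0017, 0.0291, 0], 0]]
end 9.8384
[[[-0.0008, 0.0058, 0], 0], [[-0.0019, 0.0116, 0], 0], [[-0.0034, 0.0172, 0], 0], [[-0.0052, 0.0228, 0], 0], [[-0.0074, 0.0282, 0], 0]]
```

View pics/c21.png

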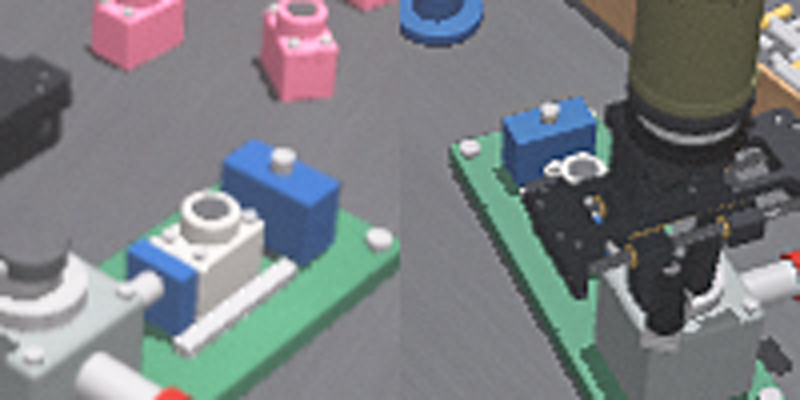

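Run:
```python
from h import *
a=cv2.imread('pics/s12.png')[225:280,275:345]
cv2.imwrite('pics/c22.png',cv2.resize(a,None,fx=11,fy=11,interpolation=cv2.INTER_CUBIC))
```

```text
(no output)
```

View pics/c22.png

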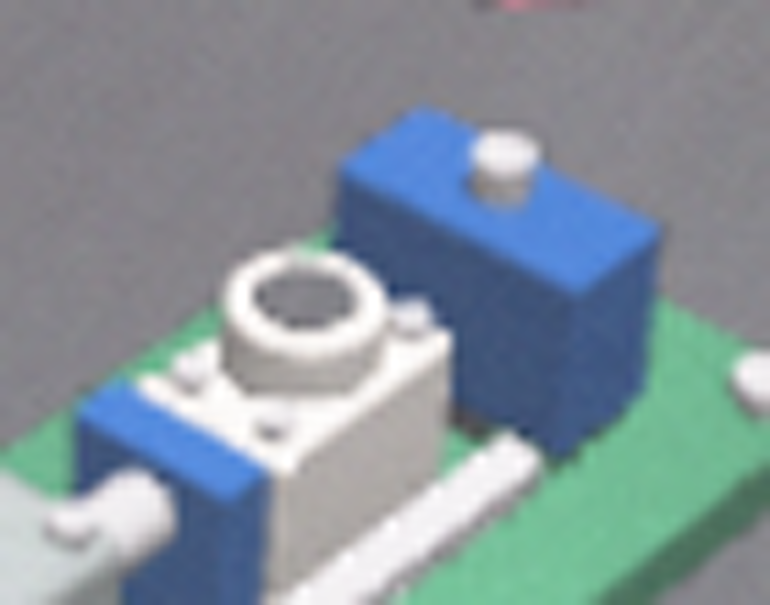

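Run:
```python
from h import *
u=np.array([np.sin(.242),np.cos(.242)]);v=np.array([u[1],-u[0]])
for n,x,y,z in[('jaw bot',568,455,.02),('jaw top',580,295,.084),('jaw top l',343,175,.084),('h far',450,335,.064),('h near',278,470,.064)]:
  p=atz('scene',(225+y/11-.45,275+x/11-.45),z); print(n,p,'s',p[:2]@u,'perp',p[:2]@v)
```

```text
jaw bot [0.65382614 0.02565279 0.02      ] s 0.1815913360330651 perp 0.628626499703897
jaw top [0.66107612 0.00239401 0.084     ] s 0.16074772088366387 perp 0.6412390696329123
jaw top l [0.59756732 0.01749118 0.084     ] s 0.16018541868822564 perp 0.5759629147989361
h far [ 6.32751321e-01 -3.51646969e-05  6.40000000e-02] s 0.15160144006678317 perp 0.614321771709911
h near [ 0.61940724 -0.06087265  0.064     ] s 0.0893388834022396 perp 0.6159459211752684
```

Run:
```python
from h import *
for i in range(6): rows(7.0124+i*.628,10)
```

```text
end 7.6404
[[[0.004, -0.0042, 0], 0], [[0.0083, -0.0082, 0], 0], [[0.0129, -0.0119, 0], 0], [[0.0176, -0.0153, 0], 0], [[0.0226, -0.0185, 0], 0], [[0.0278, -0.0212, 0], 0], [[0.0331, -0.0237, 0], 0], [[0.0385, -0.0258, 0], 0], [[0.0441, -0.0276, 0], 0], [[0.0498, -0.029, 0], 0]]
end 8.2684
[[[0.0058, -0.0011, 0], 0], [[0.0116, -0.0018, 0], 0], [[0.0174, -0.0021, 0], 0], [[0.0233, -0.0021, 0], 0], [[0.0291, -0.0017, 0], 0], [[0.0349, -0.0009, 0], 0], [[0.0407, 0.0003, 0], 0], [[0.0464, 0.0017, 0], 0], [[0.0519, 0.0036, 0], 0], [[0.0574, 0.0058, 0], 0]]
end 8.8964
[[[0.0053, 0.0025, 0], 0], [[0.0104, 0.0054, 0], 0], [[0.0153, 0.0086, 0], 0], [[0.0201, 0.012, 0], 0], [[0.0245, 0.0158, 0], 0], [[0.0288, 0.0198, 0], 0], [[0.0328, 0.0241, 0], 0], [[0.0365, 0.0287, 0], 0], [[0.0399, 0.0334, 0], 0], [[0.043, 0.0384, 0], 0]]
end 9.5244
[[[0.0028, 0.0052, 0], 0], [[0.0053, 0.0105, 0], 0], [[0.0074, 0.0159, 0], 0], [[0.0092, 0.0215, 0], 0], [[0.0106, 0.0272, 0], 0], [[0.0117, 0.033, 0], 0], [[0.0124, 0.0388, 0], 0], [[0.0127, 0.0446, 0], 0], [[0.0127, 0.0505, 0], 0], [[0.0123, 0.0563, 0], 0]]
end 10.1524
[[[-0.0008, 0.0058, 0], 0], [[-0.0019, 0.0116, 0], 0], [[-0.0034, 0.0172, 0], 0], [[-0.0052, 0.0228, 0], 0], [[-0.0074, 0.0282, 0], 0], [[-0.0099, 0.0335, 0], 0], [[-0.0128, 0.0386, 0], 0], [[-0.0159, 0.0436, 0], 0], [[-0.0194, 0.0483, 0], 0], [[-0.0232, 0.0528, 0], 0]]
end 10.7804
[[[-0.004, 0.0043, 0], 0], [[-0.0083, 0.0082, 0], 0], [[-0.0129, 0.012, 0], 0], [[-0.0176, 0.0154, 0], 0], [[-0.0226, 0.0185, 0], 0], [[-0.0277, 0.0213, 0], 0], [[-0.033, 0.0238, 0], 0], [[-0.0385, 0.0259, 0], 0], [[-0.0441, 0.0277, 0], 0], [[-0.0498, 0.0291, 0], 0]]
```

jog_arm --rows '[[[0.004,-0.0042,0],0],[[0.0083,-0.0082,0],0],[[0.0129,-0.0119,0],0],[[0.0176,-0.0153,0],0],[[0.0226,-0.0185,0],0],[[0.0278,-0.0212,0],0],[[0.0331,-0.0237,0],0],[[0.0385,-0.0258,0],0],[[0.0441,-0.0276,0],0],[[0.0498,-0.029,0],0]]'

```text
clock: 23.02
tool_pos: [0.5001, -0.1792, 0.1752]
eef_rot: [0.789, 0.614, -0.001, 0.001]
contact_force: [-3.3, -6.4, -4.7]
opening: 0.284
```

```bash
python3 -c "
from h import *
rep()"
```

```text
t 23.02 th 1.306 r 70.5 z 0.1752 Ftan 6.29 Frad 3.48 Fz -4.7 op 25.0
```

jog_arm --rows '[[[0.0058,-0.0011,0],0],[[0.0116,-0.0018,0],0],[[0.0174,-0.0021,0],0],[[0.0233,-0.0021,0],0],[[0.0291,-0.0017,0],0],[[0.0349,-0.0009,0],0],[[0.0407,0.0003,0],0],[[0.0464,0.0017,0],0],[[0.0519,0.0036,0],0],[[0.0574,0.0058,0],0]]'

```text
clock: 23.85
tool_pos: [0.5113, -0.14, 0.1751]
eef_rot: [0.79, 0.614, -0.005, -0.0]
contact_force: [-9.1, -7.9, 0.0]
opening: 0.285
```

```bash
python3 -c "
from h import *
rep()"
```

```text
t 23.85 th 1.894 r 70.2 z 0.1751 Ftan 11.6 Frad 3.48 Fz 0.0 op 25.1
```

jog_arm --rows '[[[0.0053,0.0025,0],0],[[0.0104,0.0054,0],0],[[0.0153,0.0086,0],0],[[0.0201,0.012,0],0],[[0.0245,0.0158,0],0]]'

```text
clock: 24.27
tool_pos: [0.5279, -0.1222, 0.1751]
eef_rot: [0.789, 0.615, -0.003, -0.001]
contact_force: [-8.0, -2.3, 2.4]
opening: 0.283
```

```bash
python3 -c "
from h import *
rep()"
```

```text
t 24.27 th 2.243 r 70.0 z 0.1751 Ftan 7.69 Frad 3.08 Fz 2.4 op 24.9
```

jog_arm --rows '[[[0.0042,0.004,0],0],[[0.0082,0.0083,0],0],[[0.0119,0.0129,0],0],[[0.0154,0.0176,0],0],[[0.0185,0.0226,0],0]]'

```text
clock: 24.68
tool_pos: [0.5493, -0.1113, 0.1751]
eef_rot: [0.788, 0.615, -0.002, -0.001]
contact_force: [-5.3, -0.4, 0.7]
opening: 0.288
```

```bash
python3 -c "
from h import *
rep()"
```

```text
t 24.68 th 2.589 r 69.7 z 0.1751 Ftan 5.15 Frad 1.25 Fz 0.7 op 25.4
```

jog_arm --rows '[[[0.0028,0.0052,0],0],[[0.0053,0.0105,0],0],[[0.0074,0.0159,0],0],[[0.0092,0.0215,0],0],[[0.0106,0.0272,0],0],[[0.0117,0.033,0],0],[[0.0124,0.0388,0],0],[[0.0127,0.0446,0],0],[[0.0127,0.0505,0],0],[[0.0123,0.0563,0],0]]'

```text
clock: 25.52
tool_pos: [0.5935, -0.1121, 0.1751]
eef_rot: [0.788, 0.616, -0.001, -0.001]
contact_force: [-5.9, 1.3, 1.3]
opening: 0.28
```

```bash
python3 -c "
from h import *
rep()
a=save('scene','s13.png')[225:280,275:345,::-1]
cv2.imwrite('pics/c23.png',cv2.resize(a,None,fx=11,fy=11,interpolation=cv2.INTER_CUBIC))"
```

```text
t 25.52 th -3.048 r 69.4 z 0.1751 Ftan 6.0 Frad -0.71 Fz 1.3 op 24.7
```

View pics/c23.png

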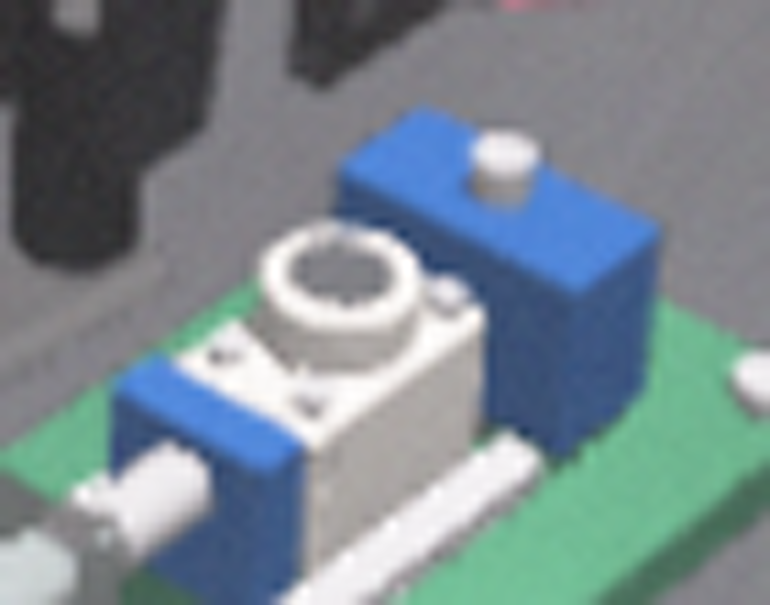

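jog_arm --rows '[[[-0.0008,0.0058,0],0],[[-0.0019,0.0116,0],0],[[-0.0034,0.0172,0],0],[[-0.0052,0.0228,0],0],[[-0.0074,0.0282,0],0],[[-0.0099,0.0335,0],0],[[-0.0128,0.0386,0],0],[[-0.0159,0.0436,0],0],[[-0.0194,0.0483,0],0],[[-0.0232,0.0528,0],0]]'

```text
clock: 26.4
tool_pos: [0.6274, -0.1377, 0.1752]
eef_rot: [0.788, 0.616, -0.001, -0.002]
contact_force: [-7.6, 2.8, 1.9]
opening: 0.283
```

```bash
python3 -c "
from h import *
rep()
for i in range(9): rows(10.1524+i*.314,5)
a=save('scene','s14.png')[225:280,275:345,::-1]
cv2.imwrite('pics/c24.png',cv2.resize(a,None,fx=11,fy=11,interpolation=cv2.INTER_CUBIC))"
```

```text
t 26.4 th -2.425 r 69.4 z 0.1752 Ftan 6.66 Frad -4.64 Fz 1.9 op 25.0
end 10.4664
[[[-0.004, 0.0043, 0], 0], [[-0.0083, 0.0082, 0], 0], [[-0.0129, 0.012, 0], 0], [[-0.0176, 0.0154, 0], 0], [[-0.0226, 0.0185, 0], 0]]
end 10.7804
[[[-0.0051, 0.0028, 0], 0], [[-0.0105, 0.0053, 0], 0], [[-0.0159, 0.0074, 0], 0], [[-0.0215, 0.0092, 0], 0], [[-0.0272, 0.0106, 0], 0]]
end 11.0944
[[[-0.0058, 0.0011, 0], 0], [[-0.0116, 0.0018, 0], 0], [[-0.0174, 0.0021, 0], 0], [[-0.0233, 0.0021, 0], 0], [[-0.0291, 0.0017, 0], 0]]
end 11.4084
[[[-0.0058, -0.0008, 0], 0], [[-0.0116, -0.0019, 0], 0], [[-0.0172, -0.0034, 0], 0], [[-0.0228, -0.0052, 0], 0], [[-0.0282, -0.0074, 0], 0]]
end 11.7224
[[[-0.0053, -0.0025, 0], 0], [[-0.0104, -0.0054, 0], 0], [[-0.0153, -0.0085, 0], 0], [[-0.0201, -0.012, 0], 0], [[-0.0246, -0.0157, 0], 0]]
end 12.0364
[[[-0.0043, -0.004, 0], 0], [[-0.0082, -0.0083, 0], 0], [[-0.012, -0.0128, 0], 0], [[-0.0154, -0.0176, 0], 0], [[-0.0185, -0.0226, 0], 0]]
end 12.3504
[[[-0.0028, -0.0051, 0], 0], [[-0.0053, -0.0105, 0], 0], [[-0.0074, -0.0159, 0], 0], [[-0.0092, -0.0215, 0], 0], [[-0.0106, -0.0272, 0], 0]]
end 12.6644
[[[-0.0011, -0.0058, 0], 0], [[-0.0018, -0.0116, 0], 0], [[-0.0021, -0.0174, 0], 0], [[-0.0021, -0.0233, 0], 0], [[-0.0017, -0.0291, 0], 0]]
end 12.9784
[[[0.0008, -0.0058, 0], 0], [[0.0019, -0.0116, 0], 0], [[0.0034, -0.0172, 0], 0], [[0.0052, -0.0228, 0], 0], [[0.0074, -0.0282, 0], 0]]
```

View pics/c24.png

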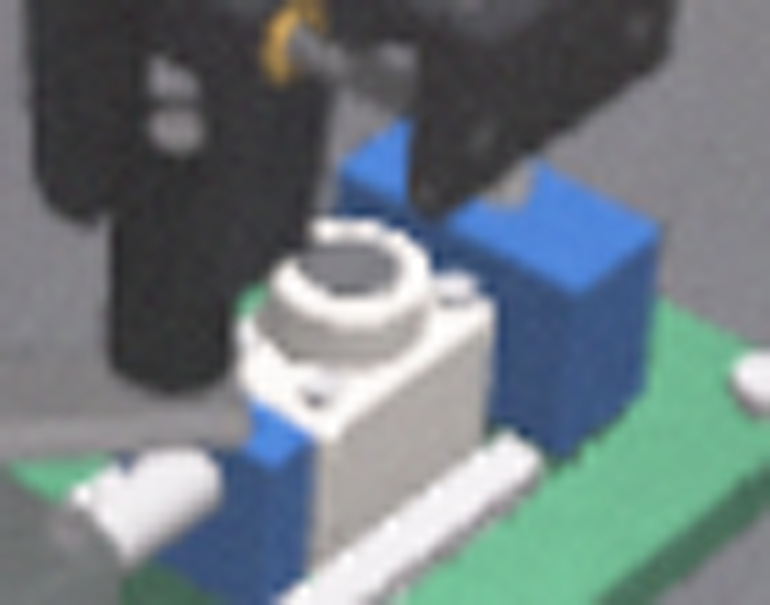

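jog_arm --rows '[[[-0.004,0.0043,0],0],[[-0.0083,0.0082,0],0],[[-0.0129,0.012,0],0],[[-0.0176,0.0154,0],0],[[-0.0226,0.0185,0],0]]'

```text
clock: 26.87
tool_pos: [0.6368, -0.1566, 0.1752]
eef_rot: [0.788, 0.616, -0.0, -0.002]
contact_force: [-6.3, 4.0, 1.0]
opening: 0.277
```

```bash
python3 -c "
from h import *
rep()"
```

```text
t 26.87 th -2.12 r 69.5 z 0.1752 Ftan 5.73 Frad -4.84 Fz 1.0 op 24.4
```

jog_arm --rows '[[[-0.0051,0.0028,0],0],[[-0.0105,0.0053,0],0],[[-0.0159,0.0074,0],0],[[-0.0215,0.0092,0],0]]'

```text
clock: 27.2
tool_pos: [0.64, -0.1729, 0.1752]
eef_rot: [0.788, 0.616, 0.001, -0.002]
contact_force: [-6.1, 4.4, 0.1]
opening: 0.283
```

```bash
python3 -c "
from h import *
rep()
a=save('scene','s15.png')[225:280,275:345,::-1]
cv2.imwrite('pics/c25.png',cv2.resize(a,None,fx=11,fy=11,interpolation=cv2.INTER_CUBIC))
for i in range(8): rows(10.4664+.0628*(4+4*i),4)
"
```

```text
t 27.2 th -1.88 r 69.6 z 0.1752 Ftan 4.77 Frad -5.82 Fz 0.1 op 24.9
end 10.9688
[[[-0.0057, 0.0014, 0], 0], [[-0.0114, 0.0025, 0], 0], [[-0.0173, 0.0032, 0], 0], [[-0.0231, 0.0035, 0], 0]]
end 11.22
[[[-0.0059, -0.0, 0], 0], [[-0.0117, -0.0004, 0], 0], [[-0.0175, -0.0012, 0], 0], [[-0.0233, -0.0023, 0], 0]]
end 11.4712
[[[-0.0057, -0.0015, 0], 0], [[-0.0112, -0.0033, 0], 0], [[-0.0167, -0.0055, 0], 0], [[-0.022, -0.008, 0], 0]]
end 11.7224
[[[-0.0051, -0.0028, 0], 0], [[-0.0101, -0.006, 0], 0], [[-0.0148, -0.0095, 0], 0], [[-0.0193, -0.0132, 0], 0]]
end 11.9736
[[[-0.0043, -0.004, 0], 0], [[-0.0082, -0.0083, 0], 0], [[-0.012, -0.0128, 0], 0], [[-0.0154, -0.0176, 0], 0]]
end 12.2248
[[[-0.0031, -0.005, 0], 0], [[-0.0059, -0.0101, 0], 0], [[-0.0084, -0.0154, 0], 0], [[-0.0105, -0.0209, 0], 0]]
end 12.476
[[[-0.0018, -0.0056, 0], 0], [[-0.0032, -0.0113, 0], 0], [[-0.0043, -0.017, 0], 0], [[-0.005, -0.0228, 0], 0]]
end 12.7272
[[[-0.0003, -0.0059, 0], 0], [[-0.0003, -0.0117, 0], 0], [[0.0001, -0.0176, 0], 0], [[0.0008, -0.0234, 0], 0]]
```

View pics/c25.png

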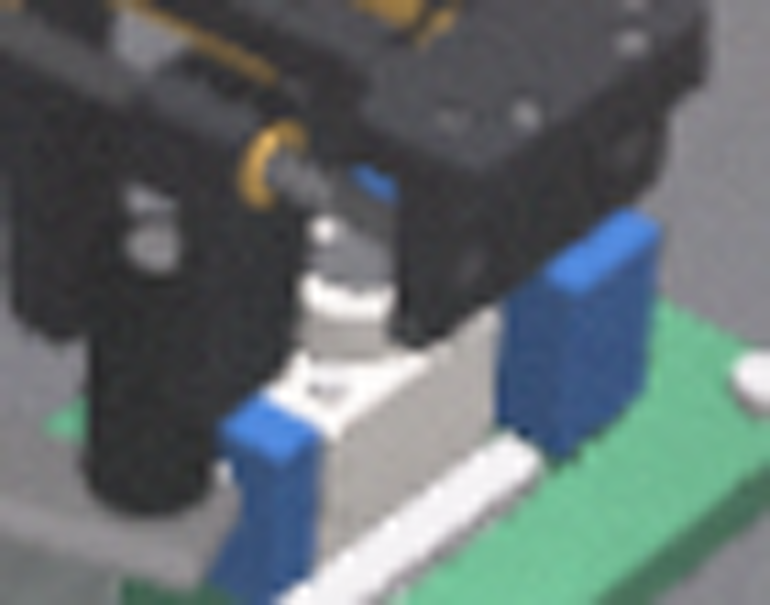

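jog_arm --rows '[[[-0.0057,0.0014,0],0],[[-0.0114,0.0025,0],0],[[-0.0173,0.0032,0],0],[[-0.0231,0.0035,0],0]]'

```text
clock: 27.58
tool_pos: [0.6393, -0.1894, 0.1752]
eef_rot: [0.787, 0.617, 0.002, -0.002]
contact_force: [-5.3, 6.9, 0.1]
opening: 0.284
```

```bash
python3 -c "
from h import *
rep()"
```

```text
t 27.58 th -1.643 r 69.7 z 0.1752 Ftan 5.92 Frad -6.41 Fz 0.1 op 25.0
```

jog_arm --rows '[[[-0.0059,0,0],0],[[-0.0117,-0.0004,0],0],[[-0.0175,-0.0012,0],0],[[-0.0233,-0.0023,0],0]]'

```text
clock: 27.92
tool_pos: [0.6347, -0.2054, 0.1752]
eef_rot: [0.787, 0.617, 0.003, -0.002]
contact_force: [-0.9, 6.5, -2.1]
opening: 0.285
```

```bash
python3 -c "
from h import *
rep()"
```

```text
t 27.92 th -1.403 r 69.8 z 0.1752 Ftan 5.6 Frad -3.39 Fz -2.1 op 25.1
```

jog_arm --rows '[[[-0.0057,-0.0015,0],0],[[-0.0112,-0.0033,0],0],[[-0.0167,-0.0055,0],0],[[-0.022,-0.008,0],0]]'

```text
clock: 28.25
tool_pos: [0.6266, -0.2195, 0.1753]
eef_rot: [0.787, 0.617, 0.004, -0.001]
contact_force: [2.6, 7.5, -4.6]
opening: 0.283
```

```bash
python3 -c "
from h import *
rep()
a=save('scene','s16.png')[225:280,275:345,::-1]
cv2.imwrite('pics/c26.png',cv2.resize(a,None,fx=11,fy=11,interpolation=cv2.INTER_CUBIC))
"
```

```text
t 28.25 th -1.17 r 70.0 z 0.1753 Ftan 7.61 Frad -2.42 Fz -4.6 op 25.0
```

View pics/c26.png

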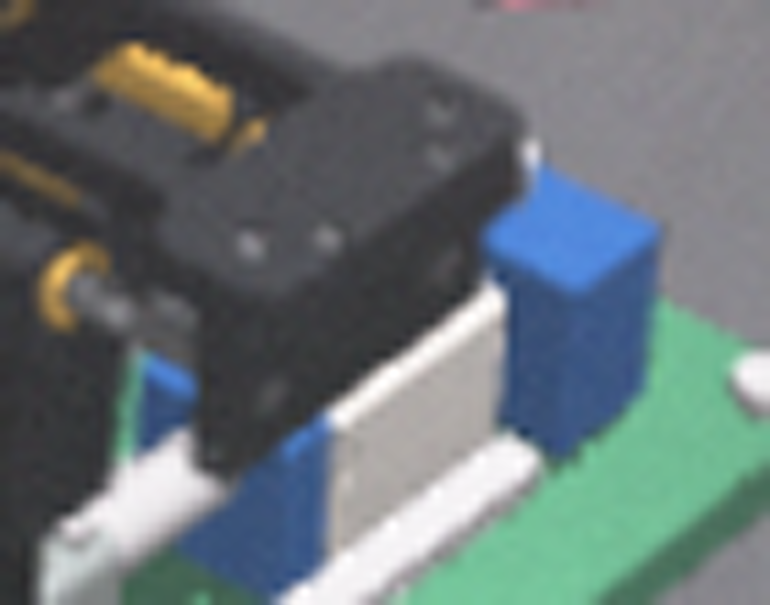

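jog_arm --rows '[[[-0.0051,-0.0028,0],0],[[-0.0101,-0.006,0],0]]'

```text
clock: 28.47
tool_pos: [0.6215, -0.2257, 0.1753]
eef_rot: [0.787, 0.617, 0.005, 0.0]
contact_force: [5.1, 6.7, -7.7]
opening: 0.288
```

```bash
python3 -c "
from h import *
rep()
for i in range(6): rows(11.4712+.1256*(i+1),2)
"
```

```text
t 28.47 th -1.055 r 70.0 z 0.1753 Ftan 8.37 Frad -0.93 Fz -7.7 op 25.3
end 11.7224
[[[-0.0047, -0.0035, 0], 0], [[-0.0092, -0.0072, 0], 0]]
end 11.848
[[[-0.0043, -0.004, 0], 0], [[-0.0082, -0.0083, 0], 0]]
end 11.9736
[[[-0.0037, -0.0045, 0], 0], [[-0.0071, -0.0093, 0], 0]]
end 12.0992
[[[-0.0031, -0.005, 0], 0], [[-0.0059, -0.0101, 0], 0]]
end 12.2248
[[[-0.0025, -0.0053, 0], 0], [[-0.0046, -0.0108, 0], 0]]
end 12.3504
[[[-0.0018, -0.0056, 0], 0], [[-0.0032, -0.0113, 0], 0]]
```

jog_arm --rows '[[[-0.0047,-0.0035,0],0],[[-0.0092,-0.0072,0],0]]'

```text
clock: 28.63
tool_pos: [0.6152, -0.2316, 0.1753]
eef_rot: [0.787, 0.617, 0.005, 0.001]
contact_force: [6.1, 6.2, -8.5]
opening: 0.284
```

```bash
python3 -c "
from h import *
rep()
a=save('scene','s17.png')[225:280,275:345,::-1]
cv2.imwrite('pics/c27.png',cv2.resize(a,None,fx=11,fy=11,interpolation=cv2.INTER_CUBIC))
rep()
"
```

```text
t 28.63 th -0.933 r 70.1 z 0.1753 Ftan 8.65 Frad -0.92 Fz -8.5 op 25.0
t 28.68 th -0.913 r 70.2 z 0.1753 Ftan 7.96 Frad -1.15 Fz -7.2 op 25.0
```

View pics/c27.png

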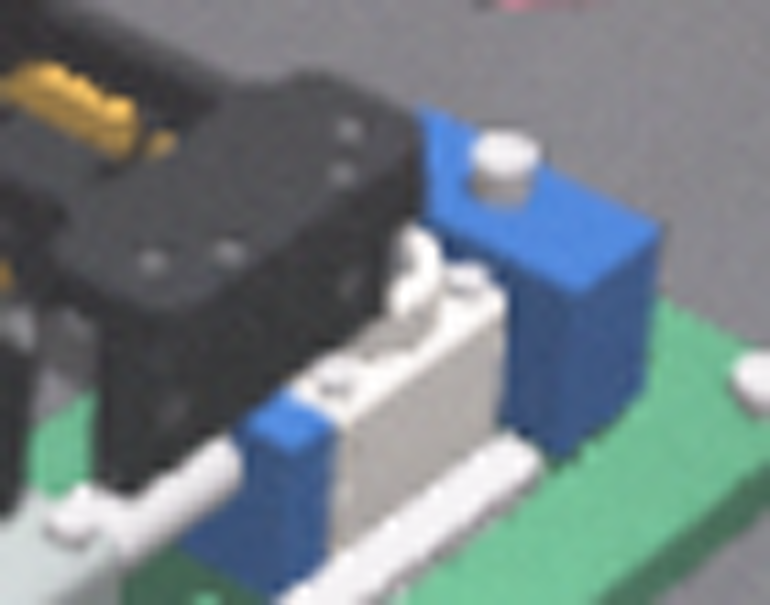

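jog_arm --rows '[[[-0.0026,-0.0024,0],0],[[-0.0051,-0.0049,0],0]]'

```text
clock: 28.85
tool_pos: [0.6113, -0.2347, 0.1753]
eef_rot: [0.787, 0.617, 0.006, 0.001]
contact_force: [7.8, 5.9, -9.2]
opening: 0.281
```

```bash
python3 -c "
from h import *
rep()
"
```

```text
t 28.85 th -0.861 r 70.1 z 0.1753 Ftan 9.78 Frad -0.31 Fz -9.2 op 24.8
```

jog_arm --rows '[[[0.002,0.002,0],0],[[0.004,0.004,0],0],[[0.005,0.005,0],0],[[0.005,0.005,0],0],[[0.005,0.005,0],0]]'

```text
clock: 29.27
tool_pos: [0.611, -0.2351, 0.1753]
eef_rot: [0.788, 0.616, 0.001, -0.0]
contact_force: [1.6, 6.0, -5.9]
opening: 0.287
```

```bash
python3 -c "
from h import *
rep()
"
```

```text
t 29.27 th -0.855 r 70.3 z 0.1753 Ftan 4.77 Frad -3.98 Fz -5.9 op 25.3
```

jog_arm --rows '[[[0.002,0,0],0],[[0.003,0,0],0],[[0.003,0,0],0],[[0.003,0,0],0]]'

```text
clock: 29.6
tool_pos: [0.6109, -0.235, 0.1753]
eef_rot: [0.788, 0.615, 0.0, 0.001]
contact_force: [2.5, 1.4, -7.7]
opening: 0.28
```

```bash
python3 -c "
from h import *
rep();print(get_state()['contact_force'])
"
```

```text
t 29.6 th -0.855 r 70.1 z 0.1753 Ftan 2.88 Frad 0.28 Fz -7.7 op 24.7
[ 2.52228057  1.42608077 -7.66708576]
```

jog_arm --rows '[[[0,0,0],0],[[0,0,0],0],[[0,0,0],0],[[0,0,0],0],[[0,0,0],0],[[0,0,0],0]]' --gripper 70

```text
clock: 30.1
tool_pos: [0.6107, -0.2345, 0.1757]
eef_rot: [0.788, 0.615, 0.0, 0.0]
contact_force: [0.8, 0.4, 0.0]
opening: 0.715
```

jog_arm --rows '[[[0,0,-0.01],0],[[0,0,-0.04],0],[[0,0,-0.08],0],[[0,0,-0.12],0],[[0,0,-0.16],0],[[-0.04,0,-0.19],0],[[-0.08,0,-0.2],0],[[-0.12,0,-0.2],0],[[-0.14,0,-0.2],0],[[-0.14,0,-0.2],0],[[-0.14,0,-0.2],0],[[-0.14,0,-0.2],0]]'

```text
clock: 31.1
tool_pos: [0.5859, -0.3334, 0.3249]
eef_rot: [0.787, 0.617, 0.001, -0.001]
contact_force: [0.1, 0.5, 0.5]
opening: 0.791
```

Run:
```python
from h import *
rep()
a=save('scene','s18.png')[200:320,200:350,::-1];b=save('side','d18.png')[170:290,250:400,::-1]
cv2.imwrite('pics/c28.png',cv2.resize(np.hstack([a,b]),(800,320),interpolation=cv2.INTER_CUBIC))
cv2.imwrite('pics/c29.png',cv2.resize(cv2.imread('pics/s18.png')[225:280,275:345],None,fx=11,fy=11,interpolation=cv2.INTER_CUBIC))
save('wrist','w18.png')
```

```text
t 31.1 th -0.34 r 156.6 z 0.3249 Ftan 0.2 Frad -0.53 Fz 0.5 op 69.6
```

View pics/c28.png

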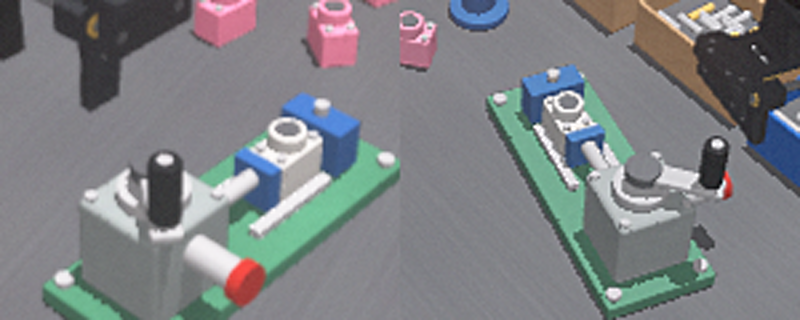

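View pics/c29.png

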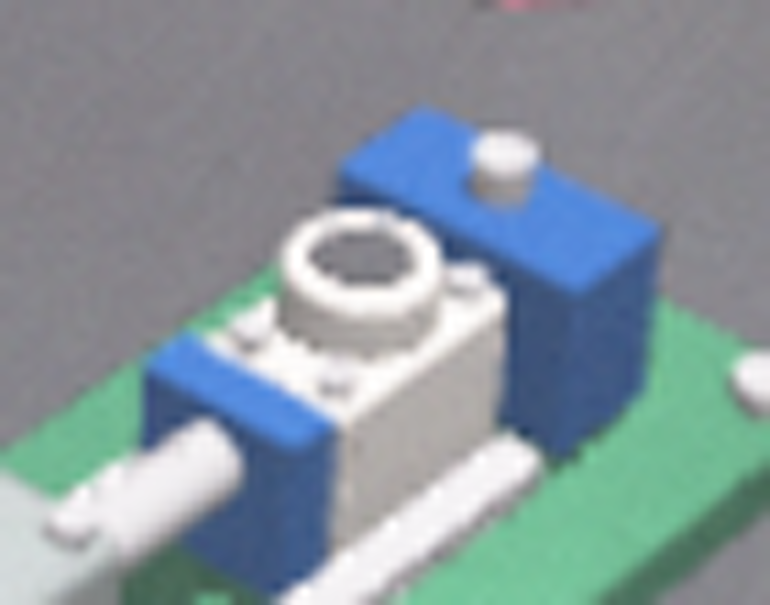

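View pics/w18.png

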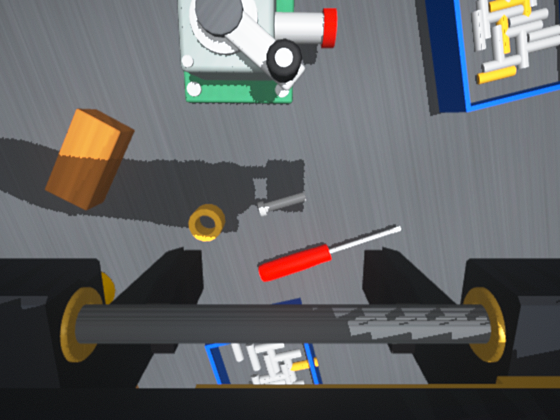

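The housing sits against both jaws and the knob stayed put. I'll take one top view to confirm there's no gap at the far jaw.

jog_arm --rows '[[[0.04,0,0],0],[[0.09,0,0],0],[[0.14,0,0],0],[[0.19,0,0],0],[[0.24,0,0],0],[[0.29,0,0],0],[[0.34,0,0],0],[[0.38,0,0],0],[[0.4,0,0],0],[[0.4,0,0],0],[[0.4,0,0],0],[[0.4,0,0],0],[[0.4,0,0],0]]'

```text
clock: 32.33
tool_pos: [0.6574, -0.0484, 0.3254]
eef_rot: [0.789, 0.614, -0.001, 0.001]
contact_force: [-0.4, -1.0, -0.9]
opening: 0.795
```

Run:
```python
from h import *
save('side','x.png')
im=save('wrist','w19.png')[:,:,::-1]
print(get_state()['tool_pos'])
cv2.imwrite('pics/c30.png',cv2.resize(im[90:270,210:350],None,fx=4,fy=4,interpolation=cv2.INTER_CUBIC)[:600])
```

```text
[ 0.65757563 -0.04756271  0.32545706]
```

View pics/c30.png

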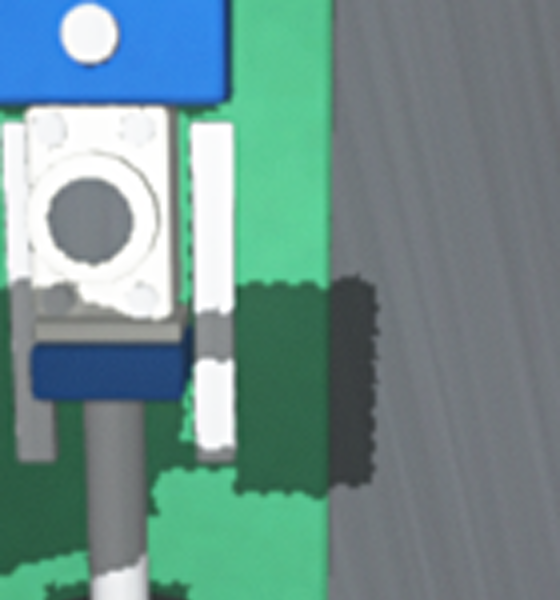

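The top view shows the housing flush with the far jaw at the top and the moving jaw's pad at the bottom, sitting square between the rails. Handing in.

```bash
python3 -c "
from h import *
print(get_state()['contact_force'],get_state()['clock']);print(workorder.finish_job())"
```

```text
[ 0.00627014 -0.48230863 -1.06183516] 32.4333
the job is handed in; nothing more can be done
None
```

The bare aluminium housing is upright in the channel and clamped between both jaws. The robot has let go of everything, and I handed the job in at about 32 s of the 72 s allowed.

- **Cranking:** I wound clockwise at about 0.75 rad/s from about 0.07 to 11.7 rad. It went through the heavy spot twice, at about 11 N at the knob, with no spring-back or racing seen. The crank paused for a moment at some camera checks.
- **Clamp force:** I stopped when the knob needed about 9.8 N, where the first turn took about 6 N at that place. That extra 3.8 N or so suggests a clamp of roughly 45 N, within the 30–70 N wanted. This is inferred from the knob force; I had no direct reading of the clamp.
- **Last checks:**
  - The crank angle held at 11.71 rad while I eased off before opening the gripper.
  - The pictures after release show the housing flush against the far jaw and the moving jaw's pad.
  - The arm's contact force was about 1 N, which is noise level.
  - I touched none of the other parts or tools.
- **Disagreements:**
  - In the pictures the fingertips looked about 20 mm shorter than the stated overhang. Both the housing and the knob were still gripped securely.
  - The force readings scattered by about 0.5–1 N.
  - The pictures put contact with the far jaw at about 11.4 rad, while the forces put it at about 11.25 rad.

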